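Lap two louvre blades down a sloping lay-up board

TASK

Finish the lapped rain cover on the sloping board: lay the white blade over the fixed grey one with its lower edge on the lower yellow line, then lay the blue blade over the white one with its lower edge on the upper yellow line, both flat, square to the board, centred across it, ribs up. Only then turn the red keeper so that its arm points straight down the slope over the head of the blue blade, let go, and leave everything else on the bench where it is.

Things in the scene. Friction and masses are not known exactly. Their poses are not given: they have to be found in the camera images.
- board: Sloping black rubber-faced board, 255 up the slope x 220 wide, rising 30 degrees away from the robot, on a stand fixed to the table. Origin: middle of its low edge, on its face; x up the slope, y across (left seen from the robot), z out of the face. Friction alone holds the blades on it. A fixed boss (radius 11, 10 tall) carries the keeper at x = 230, y = 0.
- grey_edge (a point): Middle of the fixed grey blade's lower edge, on its underside: board x = 5, 8.2 above the board's face. The grey blade (first course) has the shape of the other two and lies 5.2 degrees less steep than the board. The next courses lie parallel to it, underside 8.2 above the face at the lower edge, head on the face, each overlapping the one below by 35 mm.
- grey_head (a point): Middle of the fixed grey blade's upper edge (head), on its underside, touching the board at board x = 95.
- line_low (a point): Centre of the lower yellow line, on the board's face at board x = 60, y = 0; the line runs across the whole board and shows in the margins. The white blade's lower edge belongs here.
- line_high (a point): Centre of the upper yellow line, on the board's face at board x = 115, y = 0. The blue blade's lower edge belongs here.
- white_blade: White louvre blade (second (middle) course): rigid plate 90 (x) x 150 (y) x 5 thick, 0.12 kg, face up on the green mat. Origin: centre of its underside, z out of its face; the lower edge is at x = -45 and starts roughly towards the robot. A grip rib, 14 thick (x) x 70 long (y), stands 16 tall on the plate, centred 22 from the lower edge (x = -23, y = 0). Slip-resistant coating.
- blue_blade: Blue louvre blade (third (top) course): rigid plate 90 (x) x 150 (y) x 5 thick, 0.12 kg, face up on the green mat. Origin: centre of its underside, z out of its face; the lower edge is at x = -45 and starts roughly towards the robot. A grip rib, 14 thick (x) x 70 long (y), stands 16 tall on the plate, centred 22 from the lower edge (x = -23, y = 0). Slip-resistant coating.
- white_blade_edge (a point): White blade, middle of the lower edge, on the underside
- white_blade_head (a point): White blade, middle of the upper edge (head), on the underside
- white_blade_rib (a point): White blade, middle of the grip rib, 13 above the underside
- blue_blade_edge (a point): Blue blade, middle of the lower edge, on the underside
- blue_blade_head (a point): Blue blade, middle of the upper edge (head), on the underside
- blue_blade_rib (a point): Blue blade, middle of the grip rib, 13 above the underside
- keeper (a joint): Angle of the red keeper about its pivot (axis: board z): 0 = arm along the board's +y, 1.57 = arm straight down the slope (board -x), growing counter-clockwise seen facing the board. Starts at -0.6 to 0.1, stops at -0.8 and 1.75, stays where left (friction 0.05 N m). Arm 18 wide, reaches 53 from the pivot, underside 11 above the board's face: it clears a well-laid blue blade.
- keeper_pivot (a point): On the keeper's axis, 28 above the board's face, at board x = 230, y = 0.
- keeper_post (a point): Middle of the black upright post on the keeper's arm, 45 from the pivot: 14 diameter, along the board's z, from 17 to 39 above the face; this point is 28 above the face. Pinch it or push it.
- tape_roll: Bystander: yellow tape roll, loose, to be left where it is
- screwdriver: Bystander: screwdriver, loose, to be left where it is
- screw_jar: Bystander: screw jar, loose, to be left where it is
- spanner: Bystander: spanner, loose, to be left where it is
- battery_pack: Bystander: blue battery pack, loose, to be left where it is
- small_carton: Bystander: small carton, loose, to be left where it is
- mug: Bystander: mug, loose, to be left where it is
- spare_strip: Bystander: bare aluminium strip, loose, to be left where it is

How it is judged:
On the way, in this order (a step that is already met when the one before it is completed fails the run):
1. the white blade lies let go over the grey course, its lower edge on the lower line (x of white_blade_edge in the frame of board between 0.055 and 0.065 m and y of white_blade_edge in the frame of board between -0.01 and 0.01 m and z of white_blade_edge in the frame of board between 0.006 and 0.0115 m and z of white_blade_head in the frame of board below 0.003 m and z of white_blade_rib in the frame of board above 0.015 m and x of white_blade_head in the frame of board above 0.14 m and angle between the y axis of white_blade and the y axis of board, either way round below 0.07 rad and linear speed of white_blade below 0.02 m/s and contact force between the fingers and white_blade below 0.2 N), for 0.3 s.
2. the blue blade lies let go over the white one, its lower edge on the upper line (all of step 1 and x of blue_blade_edge in the frame of board between 0.11 and 0.12 m and y of blue_blade_edge in the frame of board between -0.01 and 0.01 m and z of blue_blade_edge in the frame of board between 0.006 and 0.0115 m and z of blue_blade_head in the frame of board below 0.003 m and z of blue_blade_rib in the frame of board above 0.015 m and x of blue_blade_head in the frame of board above 0.195 m and angle between the y axis of blue_blade and the y axis of board, either way round below 0.07 rad and linear speed of blue_blade below 0.02 m/s and contact force between the fingers and blue_blade below 0.2 N), for 0.3 s.
3. the keeper's arm points down the slope over the blue blade (all of step 2 and value of joint keeper above 1.35 rad), for 0.2 s.
At the end, for the whole second after the job is handed in: Both blades rest released, ribs up, lower edge within 5 mm of its line, within 10 mm of the board's centre line, square within 4 degrees, flat in the lap (underside 6 to 11.5 mm off the board at the lower edge, under 3 mm at the head); keeper at 1.35 rad or more (all of step 3 and velocity of joint keeper between -0.05 and 0.05 rad/s); the robot touches nothing.
It fails at once if a bystander on the bench is pushed away (more than 30 mm) (distance of any of tape_roll, screwdriver, screw_jar, spanner, battery_pack, small_carton, mug, spare_strip from where it was at the start of the episode above 0.03 m).
It also fails if it takes over 72 s, if anything falls off the work surface, if the arm or the gripper's body presses on something with over 40 N, if the wrist force passes 120 N, or if a joint passes its speed limit or range.

ROBOT

A 7-joint arm with a two-finger parallel gripper is mounted at the origin on the work surface. World frame = base frame: x ahead of the robot, y to its left, z up, the work surface at z = 0. Lengths are in m, angles in rad, forces in N, time in s.
With the tool pointing down it reaches from about 0.35 to 0.775 m from the base axis. Payload 3.1 kg.
Tool frame: the origin (TCP) lies midway between the tips of the shut fingers; the grasp point (between the pads) lies 19 mm behind it; y points along the fingers, x is the direction in which the jaws open and shut, and the axes are right-handed (so a half turn about y gives the same grasp; the last joint's range is limited). The gripper opens to 85 mm and grips with 20 to 120 N. Pads are 22 mm wide; open, the fingers measure 114 mm over their backs; the gripper's body (76 mm by 85 mm) begins 54 mm behind the grasp point. The pads swing forward as they close: fully open they stand 13 mm farther back than shut.
Start: joints at [1.076, 0.311, 0.014, 1.512, -0.004, 1.319, -0.027], TCP at [0.241, -0.495, 0.231] pointing down, gripper open.
Joint ranges: [-2.7, 2.7], [-0.3, 1.91], [-1.27, 1.3], [0.12, 2.57], [-1.44, 4.58], [0.2, 2.03], [-3.05, 3.05]. Speed limits (rad/s): [2.79, 2.79, 3.14, 3.14, 3.14, 3.14, 3.14].

INTERFACE

Orientations are given as a rotation vector (axis times angle).
In Python, from bench import sensors, imaging, finish_job gives the robot as it stands.
- The arm moves only by the tool step_arm, never from a script. Its argument "deltas" is a list of rows, each a list of 7 numbers: the turn, a rotation vector about the tool's x, y, z in units of 6 degrees (1.0 is 6 degrees), then the shift along the tool's x, y, z in m, then the finger opening in m, from 0 to 0.0854. In form: [[wx, wy, wz, dx, dy, dz, fingers], ...]. A call has 1 to 12 rows; each row shifts and turns the commanded pose from where the row before left it, along the tool's axes as they then stand; what a row does not reach is not made up. A row lasts 1/8 s, in which the tool goes at most 62.5 mm and 10.7 degrees, less where a joint would pass 70% of its speed; a pose out of reach is approached as far as the arm can. A call is refused whole if a number of a shift passes 0.0625 or a number of a turn 1, either way. A call with a gripper value outside its range is refused whole. The fingers move at their own pace and stop on an object; "force" is the grip in N (left out, the last holds). Time passes only in rows, so rows that do not move let the fingers close. It gives the time, the measured TCP pose, the force and the opening at its end, in the units of the state.
- sensors.read_state(): the state, without advancing time (a new reading comes with each control period).
- imaging.get_image(name): name is "scene" or "top" or "wrist"; returns the picture (420x560x3 uint8, blue, green, red); there is no depth.
- imaging.camera_model(name): a dict with "K" (3x3 intrinsics, pixels), "cam_to_world" (4x4, takes a point from camera to world coordinates). Camera axes: x right, y down, z forward; pixel columns grow to the right and rows downward; lengths in m; the calibration is good to about 2 mm. A picture is of the moment at which its call begins: read the wrist's pose just before it. camera_model takes no time and is no camera call; for the wrist camera it gives the pose at the moment of the call.
- finish_job(): hands the job in, once; it reports no verdict.
The state is a dict: "clock": time; "q": joint angles; "joint_velocities": joint speeds; "tau": joint torques, N m; "tool_pos": TCP position; "eef_rot": TCP orientation; "contact_force": force on the tool from outside, world axes, zero at the start; "torque": the same for the moment, N m; "finger_gap": finger opening in m.
Only numpy, scipy, OpenCV 4.12 (cv2) and the standard library are available. Lean on these libraries where they do the work, as an engineer would, in place of code of your own. Each camera call takes 0.05 s, during which the arm holds its last target.

## Working session

There is one attempt and no reset: what is moved stays moved. The work goes in short steps, Python scripts to look and compute and a tool call to move; the robot and the scene stay as the last step left them, time stands still between calls to the robot, and variables do not carry over. Pictures are saved under pics/ and viewed, and the job is handed in when it is done.

Besides the shell and the picture viewer there is one more tool, called after "Request:" by a JSON object that holds its "fn" and its "kwargs". step_arm: Moves the arm, as the interface text tells. Its arguments: {"type":"object","properties":{"deltas":{"type":"array","items":{"type":"array","items":{"type":"number"}}},"force":{"type":"number"}},"required":["deltas"]}

```bash
ls; mkdir -p pics; python3 - <<'E'
from bench import sensors, imaging
import cv2,numpy as np
s=sensors.read_state();print(s)
for n in ["scene","top","wrist"]:
    im=imaging.get_image(n);cv2.imwrite(f"pics/a_{n}.png",im)
    m=imaging.camera_model(n);print(n,np.round(m["K"],1).tolist(),np.round(m["cam_to_world"],4).tolist())
E
```

```text
pics
{'clock': 0.0, 'q': array([ 1.07630449,  0.31170683,  0.01403717,  1.51307638, -0.00441528,
        1.31921918, -0.02718534]), 'joint_velocities': array([ 0.00019172,  0.00061907, -0.00065306, -0.00053476, -0.00034469,
       -0.00091567, -0.00026771]), 'tau': array([-3.10383621e-04, -3.79912269e+01,  1.46131357e-01, -2.30590206e+01,
        1.21558420e-02,  1.36078199e-02,  1.28772930e-05]), 'tool_pos': array([ 0.24028025, -0.493909  ,  0.23022374]), 'eef_rot': array([-1.38883345,  0.87105423, -0.86766758]), 'contact_force': array([-0.10819967,  0.07980202,  0.66188261]), 'torque': array([-0.0357255 , -0.00405171,  0.0037236 ]), 'finger_gap': 0.08582750907060753}
scene [[426.0, 0.0, 275.8], [0.0, 426.0, 207.8], [0.0, 0.0, 1.0]] [[0.8405, 0.4611, -0.2846, 0.9197], [0.5417, -0.702, 0.4624, -0.6292], [0.0134, -0.5428, -0.8397, 1.2723], [0.0, 0.0, 0.0, 1.0]]
top [[387.7, 0.0, 291.2], [0.0, 387.7, 212.7], [0.0, 0.0, 1.0]] [[-0.022, -0.9941, 0.1058, 0.4116], [-0.9997, 0.0214, -0.0067, -0.0136], [0.0044, -0.106, -0.9944, 1.4643], [0.0, 0.0, 0.0, 1.0]]
wrist [[357.9, 0.0, 280.4], [0.0, 357.9, 213.3], [0.0, 0.0, 1.0]] [[0.4368, -0.8644, -0.2491, 0.3032], [-0.8996, -0.4202, -0.1195, -0.4642], [-0.0014, 0.2763, -0.9611, 0.373], [0.0, 0.0, 0.0, 1.0]]
```

View pics/a_scene.png

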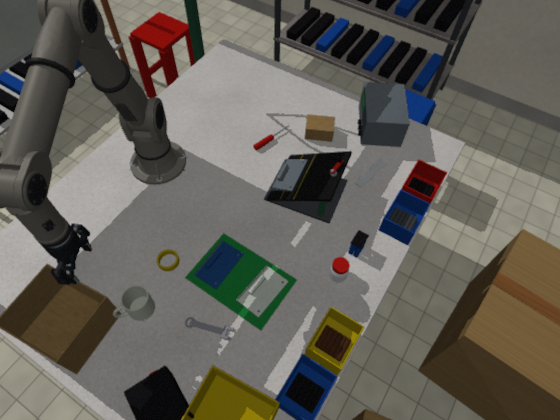

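View pics/a_top.png

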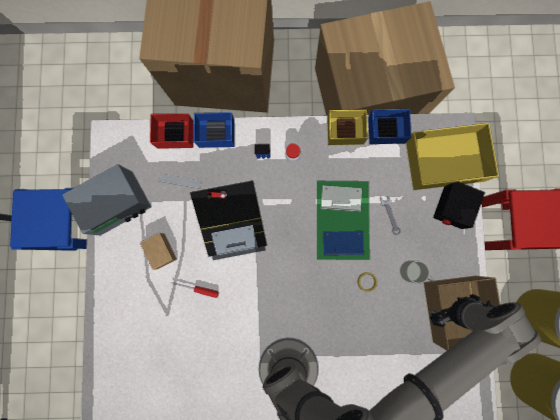

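View pics/a_wrist.png

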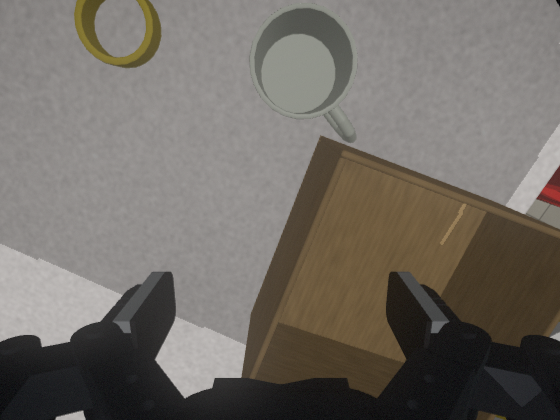

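The overview shows the board left of centre (top ≈ 230,220) and the mat with the white blade (342,198) and blue blade (342,243). The mug, tape, spanner and box are near the gripper. Next I'll zoom in on the details.

```bash
python3 - <<'E'
import cv2,numpy as np
t=cv2.imread("pics/a_top.png");s=cv2.imread("pics/a_scene.png")
a=cv2.resize(t[170:270,180:380],None,fx=4,fy=4,interpolation=cv2.INTER_CUBIC);cv2.imwrite("pics/z_top.png",a)
a=cv2.resize(s[140:230,250:370],None,fx=6,fy=6,interpolation=cv2.INTER_CUBIC);cv2.imwrite("pics/z_sc.png",a)
E
```

```text
(no output)
```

View pics/z_top.png

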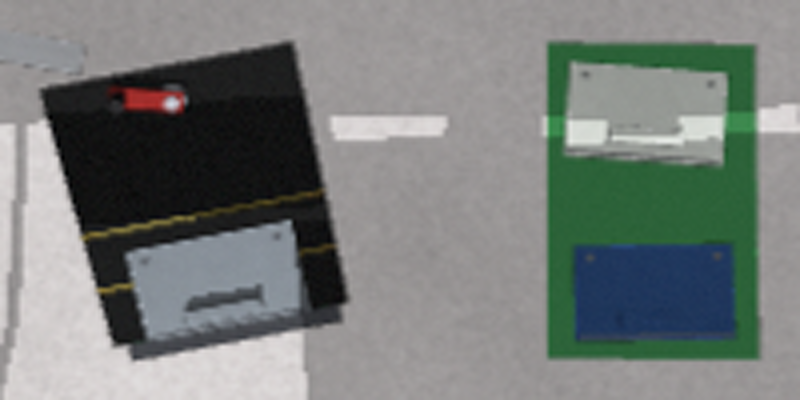

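View pics/z_sc.png

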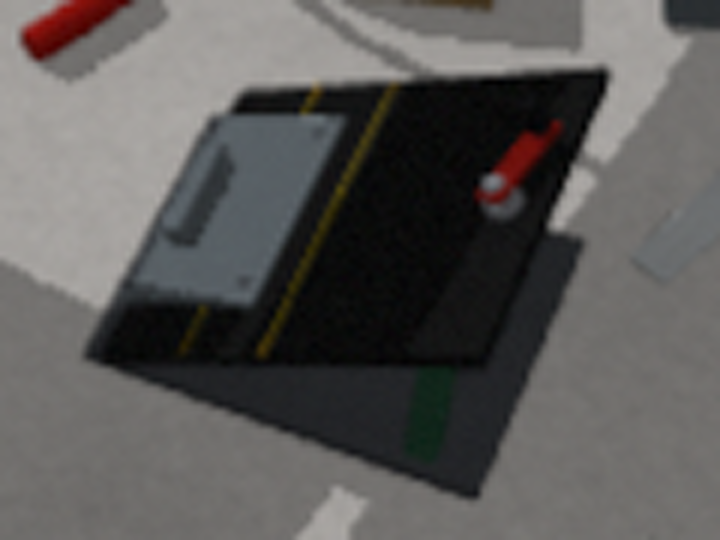

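```bash
cat > h.py <<'E'
import numpy as np,cv2
from scipy.optimize import least_squares
from scipy.spatial.transform import Rotation as R
from bench import sensors, imaging
def proj(m,P):
    P=np.atleast_2d(P);T=np.linalg.inv(m["cam_to_world"]);c=P@T[:3,:3].T+T[:3,3]
    return c[:,:2]/c[:,2:]*[m["K"][0][0],m["K"][1][1]]+[m["K"][0][2],m["K"][1][2]]
def ray(m,uv,z):
    uv=np.atleast_2d(uv);K=np.array(m["K"]);T=np.array(m["cam_to_world"])
    d=np.c_[uv,np.ones(len(uv))]@np.linalg.inv(K).T@T[:3,:3].T
    return T[:3,3]+d*((z-T[2,3])/d[:,2])[:,None]
def boardR(yaw): # columns: x up slope, y across, z out
    return (R.from_euler('z',yaw)*R.from_euler('y',-np.pi/6)).as_matrix()
def bpts(p,P): return np.asarray(P)@boardR(p[3]).T+p[:3]
def fit_board(obs,p0=(0.5,0.2,0.05,0.1)):
    f=lambda p:np.concatenate([(proj(m,bpts(p,P))-uv).ravel() for m,P,uv in obs])
    r=least_squares(f,p0,loss='soft_l1');return r.x,f(r.x).reshape(-1,2)
E
python3 - <<'E'
from h import *
mt=imaging.camera_model("top");ms=imaging.camera_model("scene")
C=np.array([[0,110,0],[0,-110,0],[255,-110,0],[255,110,0]])/1e3
ut=np.array([[114,346],[347,303],[293,42],[40,90]])/4+[180,170]
us=np.array([[240,92],[90,357],[488,362],[607,70]])/6+[250,140]
p,r=fit_board([(mt,C,ut),(ms,C,us)]);print(np.round(p,4),np.round(r,1).tolist())
for n,q in dict(white=[[571,62],[727,72],[722,152],[566,143]],blue=[[574,244],[733,242],[736,333],[576,333]]).items():
    w=ray(mt,np.array(q)/4+[180,170],0.009);print(n,np.round(w,4).tolist(),np.round(w.mean(0),4))
np.save("board0.npy",p)
print(R.from_rotvec(sensors.read_state()["eef_rot"]).as_matrix().round(3))
E
```

```text
[0.4294 0.178  0.0229 0.165 ] [[-0.3, -0.6], [0.1, -1.0], [-0.1, 0.0], [-0.2, -0.2], [-0.5, 0.1], [0.8, -0.1], [-2.3, -0.1], [-0.8, -0.0]]
white [[0.6678, -0.1459, 0.009], [0.6551, -0.294, 0.009], [0.5786, -0.2861, 0.009], [0.5903, -0.1388, 0.009]] [ 0.623  -0.2162  0.009 ]
blue [[0.4946, -0.1435, 0.009], [0.4933, -0.293, 0.009], [0.4082, -0.2922, 0.009], [0.4115, -0.1428, 0.009]] [ 0.4519 -0.2179  0.009 ]
[[ 0.438 -0.001  0.899]
 [-0.899  0.002  0.438]
 [-0.002 -1.    -0.   ]]
```

Request:
{"fn": "step_arm", "kwargs": {"deltas": [[0, 0, 0, -0.0144, -0.009, 0.0488, 0.085], [0, 0, 0, -0.0144, -0.009, 0.0488, 0.085], [0, 0, 0, -0.0144, -0.009, 0.0488, 0.085], [0, 0, 0, -0.0144, -0.009, 0.0488, 0.085], [0, 0, 0, -0.0144, -0.009, 0.0488, 0.085], [0, 0, 0, -0.0144, -0.009, 0.0488, 0.085], [0, 0, 0, -0.0144, -0.009, 0.0488, 0.085], [0, 0, 0, -0.0144, -0.009, 0.0488, 0.085]]}}

```text
clock: 1.15
tool_pos: [0.5421, -0.2191, 0.3032]
eef_rot: [-1.39, 0.87, -0.869]
contact_force: [-0.3, -0.9, 0.7]
finger_gap: 0.0852
```

Request:
{"fn": "step_arm", "kwargs": {"deltas": [[0, -1, 0, 0, 0, 0, 0.085], [0, -1, 0, 0, 0, 0, 0.085], [0, -1, 0, 0, 0, 0, 0.085], [0, -1, 0, 0, 0, 0, 0.085], [0, -1, 0, 0, 0, 0, 0.085], [0, -1, 0, 0, 0, 0, 0.085], [0, -1, 0, 0, 0, 0, 0.085], [0, -1, 0, 0, 0, 0, 0.085], [0, -1, 0, 0, 0, 0, 0.085], [0, -1, 0, 0, 0, 0, 0.085], [0, -0.67, 0, 0, 0, 0, 0.085], [0, 0, 0, 0, 0, 0, 0.085]]}}

```text
clock: 2.65
tool_pos: [0.5411, -0.2202, 0.3028]
eef_rot: [-1.57, 0.002, -0.0]
contact_force: [0.1, 0.3, -0.9]
finger_gap: 0.0847
```

```bash
python3 - <<'E'
from h import *
s=sensors.read_state();print(s["clock"],s["tool_pos"],s["q"].round(3));print(R.from_rotvec(s["eef_rot"]).as_matrix().round(3))
m=imaging.camera_model("wrist");im=imaging.get_image("wrist");cv2.imwrite("pics/w1.png",im);np.save("w1.npy",m,allow_pickle=True)
E
```

```text
2.65 [ 0.54105423 -0.2201761   0.30280767] [ 0.619  0.388 -0.391  1.257  0.145  1.524  0.246]
[[ 1.    -0.001  0.001]
 [-0.001  0.     1.   ]
 [-0.001 -1.     0.   ]]
```

View pics/w1.png

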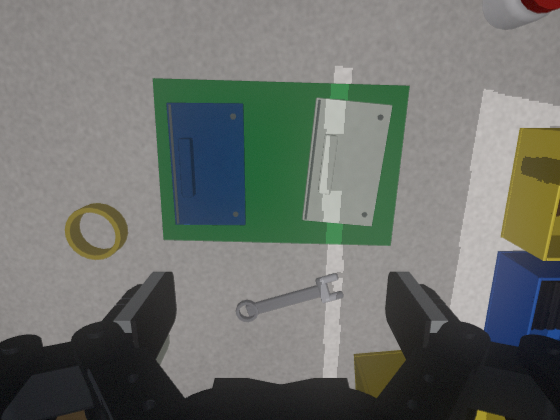

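The wrist view shows the blue blade spanning (168–245, 102–225) and the white one (303–392, 97–227), tilted a few degrees. I'll zoom in for accurate corners.

```bash
python3 - <<'E'
import cv2
s=cv2.imread("pics/w1.png")
cv2.imwrite("pics/z_w1.png",cv2.resize(s[85:235,290:400],None,fx=4,fy=4,interpolation=cv2.INTER_CUBIC))
cv2.imwrite("pics/z_b1.png",cv2.resize(s[90:240,155:265],None,fx=4,fy=4,interpolation=cv2.INTER_CUBIC))
E
```

```text
(no output)
```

View pics/z_w1.png

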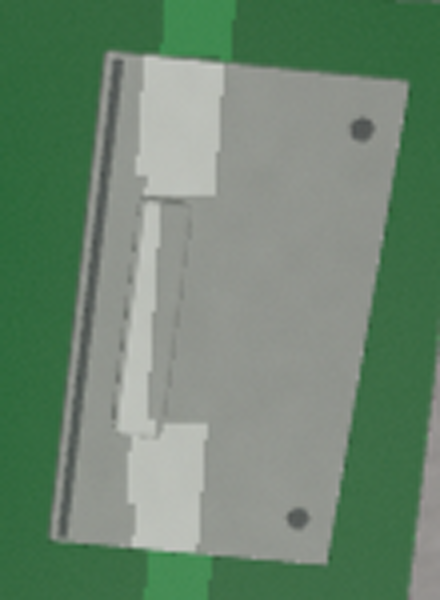

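View pics/z_b1.png

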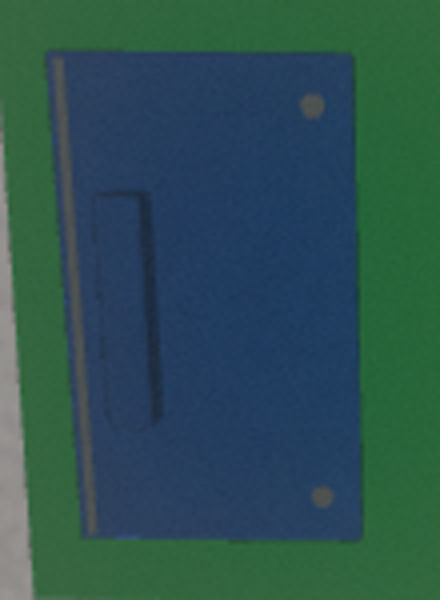

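```bash
python3 - <<'E'
from h import *
m=np.load("w1.npy",allow_pickle=True).item()
D=dict(white=([[107,52],[409,80],[327,564],[50,540]],[[140,200],[190,205],[160,438],[117,430]],[290,85]),
 blue=([[48,52],[355,54],[361,540],[82,538]],[[96,190],[150,191],[162,424],[106,428]],[155,90]))
def rect(w):
    c=w.mean(0);u=(w[1]+w[2]-w[0]-w[3])[:2];v=(w[0]+w[1]-w[2]-w[3])[:2]
    return np.round(c,4),np.round([np.linalg.norm(u)/2,np.linalg.norm(v)/2],4),np.degrees([np.arctan2(u[1],u[0]),np.arctan2(-v[0],v[1])]).round(1)
for n,(p,r,o) in D.items():
  for zm in (0.002,):
    print(n,zm,rect(ray(m,np.array(p)/4+o,zm+.005)),rect(ray(m,np.array(r)/4+o,zm+.021)))
p=np.load("board0.npy");print(bpts(p,[[0.082,0,0.02],[0.137,0,.02],[.12,0,0]]))
E
```

```text
white 0.002 (array([ 0.6204, -0.2153,  0.007 ]), array([0.0894, 0.1496]), array([-5.2, -5.4])) (array([ 0.5967, -0.213 ,  0.023 ]), array([0.0139, 0.0687]), array([-8.2, -4.6]))
blue 0.002 (array([ 0.4516, -0.2171,  0.007 ]), array([0.0898, 0.1494]), array([-0.5, -1. ])) (array([ 0.4301, -0.2157,  0.023 ]), array([0.0163, 0.07  ]), array([ 1.6, -1.6]))
[[0.48953878 0.1879755  0.08126396]
 [0.53652314 0.19579985 0.10876396]
 [0.53186485 0.1950241  0.08294346]]
```

Request:
{"fn": "step_arm", "kwargs": {"deltas": [[0, 0, 0, 0, -0.008, 0.05, 0.06], [0, 0, 0, 0, -0.008, 0.05, 0.06], [0, 0, 0, 0, -0.008, 0.05, 0.06], [0, 0, 0, 0, -0.008, 0.05, 0.06], [0, 0, 0, 0, -0.008, 0.05, 0.06], [0, 0, 0, 0, -0.008, 0.05, 0.06], [0, 0, 0, 0, -0.008, 0.05, 0.06], [0, 0, 0, 0, -0.008, 0.05, 0.06], [0, 0, 0, 0, 0, 0, 0.06], [0, 0, 0, 0, 0, 0, 0.06]]}}

```text
clock: 3.95
tool_pos: [0.5416, 0.1794, 0.367]
eef_rot: [-1.572, 0.001, -0.001]
contact_force: [0.8, 0.0, 0.6]
finger_gap: 0.06
```

```bash
python3 - <<'E'
from h import *
s=sensors.read_state();print(s["clock"],s["tool_pos"],s["q"].round(3))
m=imaging.camera_model("wrist");im=imaging.get_image("wrist");cv2.imwrite("pics/w2.png",im);np.save("w2.npy",m,allow_pickle=True)
E
```

```text
3.95 [0.54164677 0.17935649 0.36701015] [ 0.012  0.38  -0.564  1.139  0.202  1.675 -0.499]
```

View pics/w2.png

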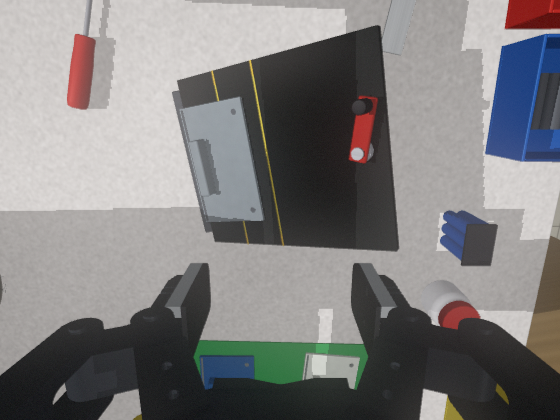

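The board fills (175–398, 26–250) in this view. The yellow lines run (212,72)→(248,242) and (250,62)→(283,244), and the keeper post sits at (361,105).

```bash
python3 - <<'E'
import cv2
s=cv2.imread("pics/w2.png")
cv2.imwrite("pics/z_b2a.png",cv2.resize(s[50:255,165:295],None,fx=4,fy=4,interpolation=cv2.INTER_CUBIC)[:,:])
cv2.imwrite("pics/z_b2b.png",cv2.resize(s[15:260,290:410],None,fx=3,fy=3,interpolation=cv2.INTER_CUBIC))
E
```

```text
(no output)
```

View pics/z_b2a.png

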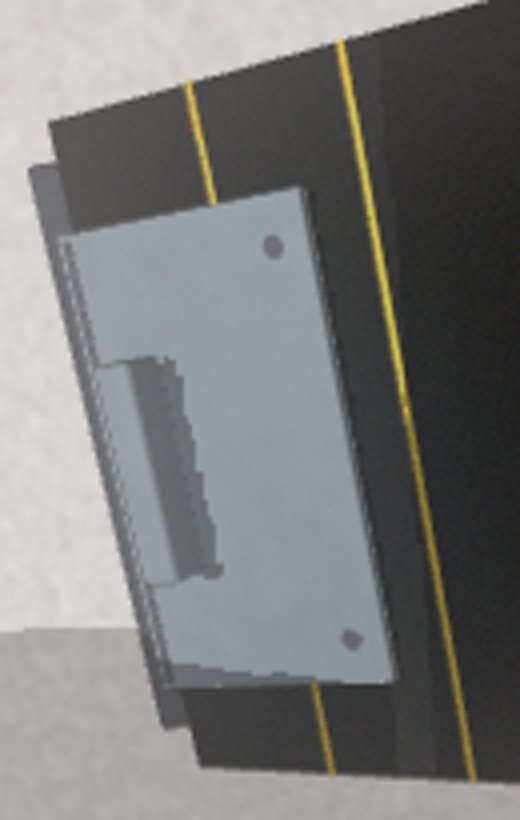

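View pics/z_b2b.png

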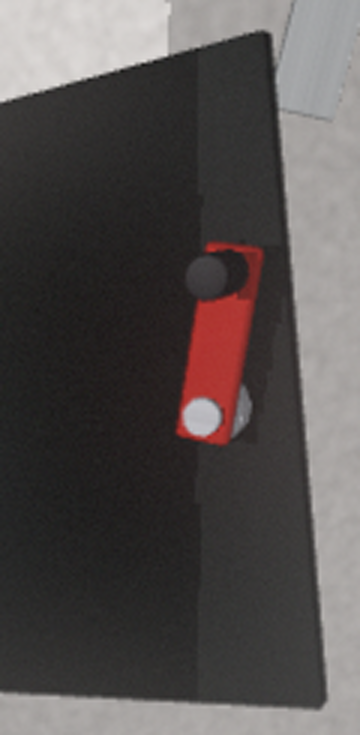

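```bash
python3 - <<'E'
from h import *
m=np.load("w2.npy",allow_pickle=True).item()
mt=imaging.camera_model("top");ms=imaging.camera_model("scene")
C=np.array([[0,110,0],[0,-110,0],[255,-110,0],[255,110,0]])/1e3
ut=np.array([[114,346],[347,303],[293,42],[40,90]])/4+[180,170]
us=np.array([[240,92],[90,357],[488,362],[607,70]])/6+[250,140]
L=np.array([[0,110,0],[0,-110,0],[60,110,0],[60,-110,0],[115,110,0],[115,-110,0],[255,110,0],[255,-110,0],[94.5,75,5],[94.5,-75,5]])/1e3
ul=np.r_[np.array([[48,122],[202,768],[188,83],[333,775],[340,40],[473,780]])/4+[165,50],np.array([[266,34],[320,706]])/3+[290,15],np.array([[301,187],[393,683]])/4+[165,50]]
p,r=fit_board([(m,L,ul)]);print("wrist",p.round(4),r.round(1).tolist())
p2,r=fit_board([(m,L,ul),(mt,C,ut),(ms,C,us)]);print("all",p2.round(4),r.round(1).tolist())
np.save("board.npy",p2)
E
```

```text
wrist [0.4289 0.1764 0.0279 0.1655] [[0.0, 0.1], [-0.7, -0.4], [0.9, 0.0], [0.3, -0.3], [0.7, 0.4], [0.4, 0.3], [-1.0, -0.7], [0.1, 1.1], [-0.7, 0.1], [-0.1, -0.3]]
all [0.429  0.1764 0.0274 0.1655] [[0.2, 0.1], [-0.6, -0.6], [1.0, 0.1], [0.4, -0.5], [0.8, 0.5], [0.4, 0.2], [-1.1, -0.6], [0.0, 0.9], [-0.6, 0.1], [-0.0, -0.4], [-0.2, -0.5], [0.4, -0.9], [0.2, -0.1], [-0.1, -0.3], [-0.8, -0.4], [0.5, -0.6], [-2.4, -0.6], [-0.9, -0.6]]
```

Request:
{"fn": "step_arm", "kwargs": {"deltas": [[0, 0, 0, 0.007, 0.02, -0.049, 0.04], [0, 0, 0, 0.007, 0.02, -0.049, 0.04], [0, 0, 0, 0.007, 0.02, -0.049, 0.04], [0, 0, 0, 0.007, 0.03, -0.049, 0.04], [0, 0, 0, 0.007, 0.03, -0.049, 0.04], [0, 0, 0, 0.007, 0.03, -0.049, 0.04], [0, 0, 0, 0.007, 0.04, -0.049, 0.04], [0, 0, 0, 0.007, 0.04, -0.049, 0.04], [0, 0.88, 0, 0, 0, 0, 0.04], [0, 0, 0, 0, 0, 0, 0.04], [0, 0, 0, 0, 0, 0, 0.04]]}}

```text
clock: 5.38
tool_pos: [0.5973, -0.2103, 0.1396]
eef_rot: [-1.57, 0.071, -0.073]
contact_force: [-0.0, 0.2, 0.3]
finger_gap: 0.04
```

```bash
python3 - <<'E'
from h import *
s=sensors.read_state();print(s["clock"],s["tool_pos"],s["q"].round(3));M=R.from_rotvec(s["eef_rot"]).as_matrix();print(M.round(3))
print("to go", (M.T@(np.array([.5975,-.2132,.010])-s["tool_pos"])).round(4))
m=imaging.camera_model("wrist");im=imaging.get_image("wrist");cv2.imwrite("pics/w3.png",im);np.save("w3.npy",m,allow_pickle=True)
E
```

```text
5.375 [ 0.59733212 -0.21031167  0.13963506] [ 0.557  0.571 -0.384  1.391  0.217  1.22   0.062]
[[ 0.996  0.001  0.091]
 [-0.091 -0.     0.996]
 [ 0.001 -1.    -0.   ]]
to go [ 0.0002  0.1296 -0.0029]
```

View pics/w3.png

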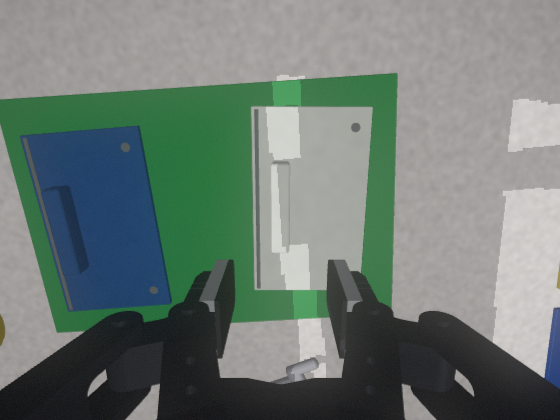

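White's corners here are about (252,107), (372,107), (363,291), (254,290), and its rib lies between the fingers. I'll re-measure from this closer view.

```bash
python3 - <<'E'
from h import *
m=np.load("w3.npy",allow_pickle=True).item()
w=ray(m,[[252,107],[372,107],[363.5,291],[254.5,290]],.007)
c=w.mean(0);u=(w[1]+w[2]-w[0]-w[3])[:2]/2;v=(w[0]+w[1]-w[2]-w[3])[:2]/2
print(c,np.linalg.norm(u),np.linalg.norm(v),np.degrees([np.arctan2(u[1],u[0]),np.arctan2(-v[0],v[1])]))
print("rib",c[:2]-u/np.linalg.norm(u)*.023)
w=ray(m,[[23,137],[139,126],[170,303],[69,311]],.007)
c=w.mean(0);u=(w[1]+w[2]-w[0]-w[3])[:2]/2;v=(w[0]+w[1]-w[2]-w[3])[:2]/2
print(c,np.linalg.norm(u),np.linalg.norm(v),np.degrees([np.arctan2(u[1],u[0]),np.arctan2(-v[0],v[1])]))
E
```

```text
[ 0.62080275 -0.21565887  0.007     ] 0.09076616379160533 0.15010394793390952 [-5.61547687 -4.85571045]
rib [ 0.59791313 -0.21340828]
[ 0.45162525 -0.21672673  0.007     ] 0.08853004350736708 0.14851095616094173 [-0.1901728  -1.24330328]
```

Request:
{"fn": "step_arm", "kwargs": {"deltas": [[0, 0, 0, 0, 0.03, -0.0015, 0.04], [0, 0, 0, 0, 0.03, -0.0015, 0.04], [0, 0, 0, 0, 0.025, 0, 0.04], [0, 0, 0, 0, 0.02, 0, 0.04], [0, 0, 0, 0, 0.012, 0, 0.04], [0, 0, 0, 0, 0.009, 0, 0.04], [0, 0, 0, 0, 0.002, 0, 0.04]]}}

```text
clock: 6.3
tool_pos: [0.5969, -0.2133, 0.0108]
eef_rot: [-1.57, 0.072, -0.073]
contact_force: [0.7, 0.8, -1.0]
finger_gap: 0.0398
```

Request:
{"fn": "step_arm", "kwargs": {"deltas": [[0, 0, 0, 0, 0, 0, 0.0], [0, 0, 0, 0, 0, 0, 0.0], [0, 0, 0, 0, 0, 0, 0.0], [0, 0, 0, 0, 0, 0, 0.0], [0, 0, 0, 0, 0, 0, 0.0]], "force": 50}}

```text
clock: 6.92
tool_pos: [0.5975, -0.2137, 0.0117]
eef_rot: [-1.57, 0.072, -0.074]
contact_force: [0.3, -0.1, 5.1]
finger_gap: 0.0124
```

```bash
python3 - <<'E'
from h import *
s=sensors.read_state();print(s["clock"],s["tool_pos"],s["contact_force"],s["finger_gap"])
m=imaging.camera_model("wrist");im=imaging.get_image("wrist");cv2.imwrite("pics/w4.png",im);np.save("w4.npy",m,allow_pickle=True)
E
```

```text
6.925 [ 0.59753465 -0.21365352  0.0116783 ] [ 0.34873758 -0.11673382  5.07909725] 0.012435282476760526
```

View pics/w4.png

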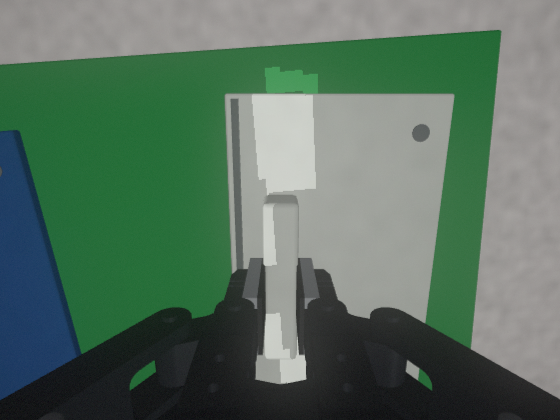

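```bash
python3 - <<'E'
from h import *
m=np.load("w4.npy",allow_pickle=True).item()
im=cv2.imread("pics/w4.png");cv2.imwrite("pics/z4.png",cv2.resize(im[80:380,215:465],None,fx=2.4,fy=2,interpolation=cv2.INTER_CUBIC)) 
s=cv2.resize(im[84:110,215:465],None,fx=3,fy=3);
cv2.imwrite("pics/z4.png",s)
for z in (.005,.007,.009,.011,.013):
    w=ray(m,[[226.5,94.5],[454,94]],z);print(z,np.linalg.norm(w[1]-w[0]).round(4),w.round(4).tolist())
E
```

```text
0.005 0.0901 [[0.5831, -0.1364, 0.005], [0.6728, -0.1446, 0.005]]
0.007 0.0889 [[0.5833, -0.1365, 0.007], [0.6719, -0.1446, 0.007]]
0.009 0.0877 [[0.5836, -0.1366, 0.009], [0.671, -0.1446, 0.009]]
0.011 0.0865 [[0.5839, -0.1367, 0.011], [0.67, -0.1446, 0.011]]
0.013 0.0853 [[0.5842, -0.1368, 0.013], [0.6691, -0.1446, 0.013]]
```

View pics/z4.png

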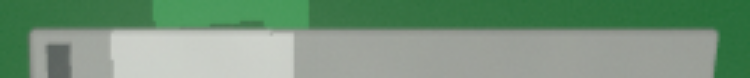

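Request:
{"fn": "step_arm", "kwargs": {"deltas": [[0, 0, 0, 0, -0.005, 0, 0.0], [0, 0, 0, 0, -0.01, 0, 0.0], [0, 0, 0, 0, -0.03, 0, 0.0], [0, 0, 0, 0, -0.05, 0, 0.0], [0, 0, 0, 0, -0.05, 0, 0.0], [0, 0, 0, 0, -0.05, 0, 0.0], [0, -0.83, 0, 0, -0.04, 0, 0.0], [0, -0.83, 0, 0, 0, 0, 0.0], [0, -0.81, 0, 0, 0, 0, 0.0]]}}

```text
clock: 8.1
tool_pos: [0.5967, -0.2134, 0.2467]
eef_rot: [-1.567, -0.133, 0.132]
contact_force: [-0.6, -0.6, -1.4]
finger_gap: 0.0126
```

Request:
{"fn": "step_arm", "kwargs": {"deltas": [[0, 0, -0.83, 0, 0, 0, 0.0], [0, 0, -0.83, 0, 0, 0, 0.0], [0, 0, -0.83, 0, 0, 0, 0.0], [0, 0, -0.83, 0, 0, 0, 0.0], [0, 0, -0.81, 0, 0, 0, 0.0], [0, 0, 0, 0, 0, 0, 0.0]]}}

```text
clock: 8.85
tool_pos: [0.594, -0.2144, 0.2443]
eef_rot: [-1.505, -0.459, -0.208]
contact_force: [0.3, -0.5, -1.0]
finger_gap: 0.0124
```

```bash
cat >> h.py <<'E'
def target(bx,bz,by=0,tilt=5.2,p=None):
    p=np.load("board.npy") if p is None else p
    B=boardR(p[3]);t=np.radians(tilt)
    x=B@[np.cos(t),0,-np.sin(t)];n=B@[np.sin(t),0,np.cos(t)]
    M=np.c_[x,-n,B[:,1]];return bpts(p,[[bx,by,bz]])[0],M
def togo(P,M):
    s=sensors.read_state();A=R.from_rotvec(s["eef_rot"]).as_matrix()
    print("t",round(s["clock"],2),"pos",s["tool_pos"].round(4),"F",s["contact_force"].round(1),"gap",round(s["finger_gap"],4))
    print(" turn(6deg)",(np.degrees(R.from_matrix(A.T@M).as_rotvec())/6).round(3)," shift tool",(A.T@(P-s["tool_pos"])).round(4)," world",(P-s["tool_pos"]).round(4))
def shot(tag,name="wrist"):
    m=imaging.camera_model(name);im=imaging.get_image(name);cv2.imwrite(f"pics/{tag}.png",im);np.save(f"{tag}.npy",m,allow_pickle=True)
E
python3 - <<'E'
from h import *
P,M=target(.0828,.0164);togo(P+.05*-M[:,1],M);print(sensors.read_state()["q"].round(2));shot("w5")
E
```

```text
t 8.85 pos [ 0.594  -0.2144  0.2443] F [ 0.3 -0.5 -1. ] gap 0.0124
 turn(6deg) [ 0.001 -0.022 -0.046]  shift tool [-0.0999  0.0823  0.4124]  world [-0.123   0.3977 -0.116 ]
[ 0.91  0.28 -0.56  1.65 -0.1   0.89  0.61]
```

View pics/w5.png

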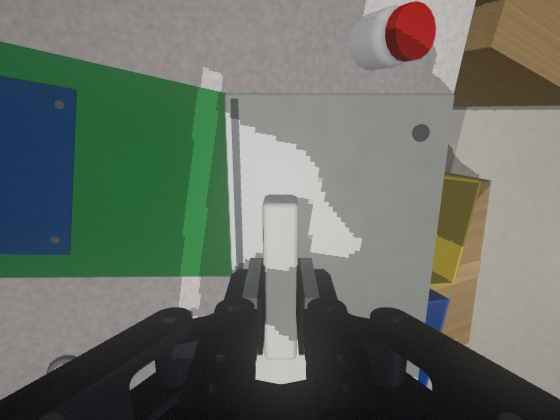

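Request:
{"fn": "step_arm", "kwargs": {"deltas": [[0, 0, 0, -0.0125, 0, 0.0515, 0.0], [0, 0, 0, -0.0125, 0, 0.0515, 0.0], [0, 0, 0, -0.0125, 0, 0.0515, 0.0], [0, 0, 0, -0.0125, 0, 0.0515, 0.0], [0, 0, 0, -0.0125, 0, 0.0515, 0.0], [0, 0, 0, -0.0125, 0.01, 0.0515, 0.0], [0, 0, 0, -0.0125, 0.01, 0.0515, 0.0], [0, 0, 0, -0.0125, 0.02, 0.0515, 0.0], [0, 0, 0, 0, 0.02, 0, 0.0], [0, 0, -0.05, 0, 0.022, 0, 0.0], [0, 0, 0, 0, 0, 0, 0.0], [0, 0, 0, 0, 0, 0, 0.0]]}}

```text
clock: 10.4
tool_pos: [0.4764, 0.1689, 0.1351]
eef_rot: [-1.508, -0.465, -0.21]
contact_force: [0.1, 0.0, -0.6]
finger_gap: 0.0124
```

```bash
python3 - <<'E'
from h import *
P,M=target(.0828,.0164);togo(P+.02*-M[:,1],M);print(sensors.read_state()["q"].round(2));shot("w6")
E
```

```text
t 10.4 pos [0.4764 0.1689 0.1351] F [ 0.1  0.  -0.6] gap 0.0124
 turn(6deg) [0.034 0.007 0.001]  shift tool [-0.0055  0.0349  0.0153]  world [ 0.007   0.0165 -0.034 ]
[ 0.54  0.15 -1.07  2.15  0.53  0.57 -0.74]
```

View pics/w6.png

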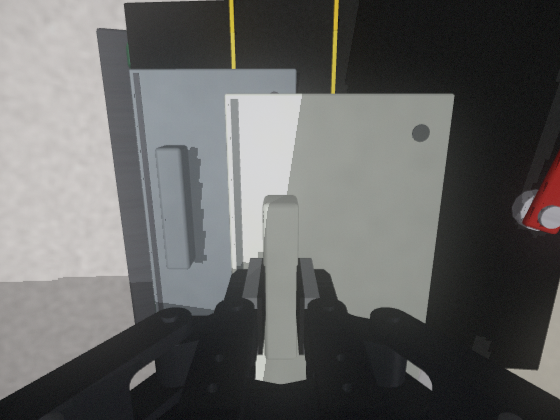

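```bash
cat >> h.py <<'E'
def brd(m,uv,z,p=None):
    """ray onto plane board z=z, in board coords"""
    p=np.load("board.npy") if p is None else p
    uv=np.atleast_2d(uv);K=np.array(m["K"]);T=np.array(m["cam_to_world"]);B=boardR(p[3])
    d=np.c_[uv,np.ones(len(uv))]@np.linalg.inv(K).T@T[:3,:3].T@B
    o=(T[:3,3]-p[:3])@B
    return o+d*((z-o[2])/d[:,2])[:,None]
E
python3 - <<'E'
from h import *
m=np.load("w6.npy",allow_pickle=True).item()
im=cv2.imread("pics/w6.png").astype(int)
yel=(im[...,2]>120)&(im[...,1]>100)&(im[...,0]<90)
for lo,hi in((215,250),(320,350)):
    pts=[(lo+np.nonzero(yel[r,lo:hi])[0].mean(),r) for r in range(3,64) if yel[r,lo:hi].any()]
    b=brd(m,pts,0);k=np.polyfit(b[:,1],b[:,0],1);print(k.round(4),b[:,0].mean().round(4),b[:,1].min(),b[:,1].max())
print(brd(m,[[130.5,69]],.0132),brd(m,[[296,69]],.005), brd(m,[[125,3]],0))
cv2.imwrite("pics/z6.png",cv2.resize(cv2.imread("pics/w6.png")[0:110,95:345],None,fx=3,fy=3,interpolation=cv2.INTER_CUBIC))
E
```

```text
[-0.0022  0.06  ] 0.0598 0.07959032262132447 0.1094522063005776
[-0.0016  0.1159] 0.1158 0.07902660225351528 0.1081825437919001
[[0.00636178 0.07562818 0.0132    ]] [[0.09542735 0.07565365 0.005     ]] [[0.00076057 0.11078439 0.        ]]
```

View pics/z6.png

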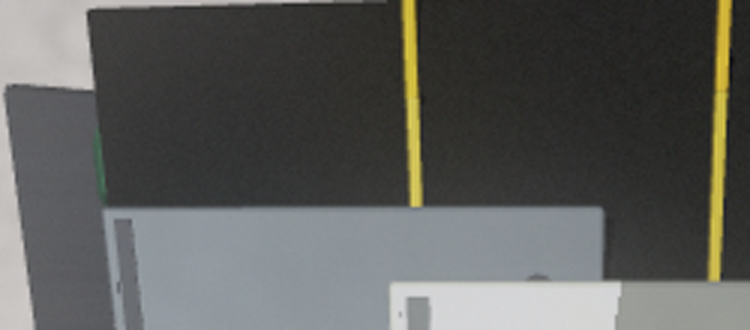

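Request:
{"fn": "step_arm", "kwargs": {"deltas": [[0.03, 0, 0, -0.003, 0.01, 0.008, 0.0], [0, 0, 0, -0.0025, 0.01, 0.0073, 0.0], [0, 0, 0, 0, 0.01, 0, 0.0], [0, 0, 0, 0, 0.005, 0, 0.0], [0, 0, 0, 0, 0, 0, 0.0], [0, 0, 0, 0, 0, 0, 0.0]]}}

```text
clock: 11.2
tool_pos: [0.4832, 0.1843, 0.1005]
eef_rot: [-1.506, -0.464, -0.21]
contact_force: [0.8, -1.1, -0.5]
finger_gap: 0.0128
```

```bash
python3 - <<'E'
from h import *
P,M=target(.0828,.0164);togo(P,M);print(sensors.read_state()["q"].round(2));
E
```

```text
t 11.2 pos [0.4832 0.1843 0.1005] F [ 0.8 -1.1 -0.5] gap 0.0128
 turn(6deg) [ 0.018 -0.002 -0.001]  shift tool [0.0006 0.0196 0.0012]  world [ 0.0084  0.0026 -0.0176]
[ 0.36  0.25 -0.96  2.17  0.76  0.54 -0.98]
```

Good. I'll lower it along the normal in small steps, stopping on force.

Request:
{"fn": "step_arm", "kwargs": {"deltas": [[0, 0, 0, 0.0006, 0.006, 0.0012, 0.0], [0, 0, 0, 0, 0.006, 0, 0.0], [0, 0, 0, 0, 0.004, 0, 0.0], [0, 0, 0, 0, 0, 0, 0.0]]}}

```text
clock: 11.7
tool_pos: [0.4895, 0.1867, 0.085]
eef_rot: [-1.507, -0.462, -0.208]
contact_force: [0.7, 0.3, -1.7]
finger_gap: 0.0128
```

Request:
{"fn": "step_arm", "kwargs": {"deltas": [[0, 0, 0, 0, 0.0015, 0, 0.0], [0, 0, 0, 0, 0.001, 0, 0.0], [0, 0, 0, 0, 0, 0, 0.0]]}}

```text
clock: 12.08
tool_pos: [0.4908, 0.1869, 0.0835]
eef_rot: [-1.507, -0.464, -0.209]
contact_force: [-2.2, -0.6, 2.1]
finger_gap: 0.0125
```

```bash
python3 - <<'E'
from h import *
P,M=target(.0828,.0164);togo(P,M);shot("w7")
E
```

```text
t 12.07 pos [0.4908 0.1869 0.0835] F [-2.2 -0.6  2.1] gap 0.0125
 turn(6deg) [ 0.018  0.003 -0.009]  shift tool [ 0.0005  0.0009 -0.0002]  world [ 0.0009 -0.     -0.0006]
```

View pics/w7.png

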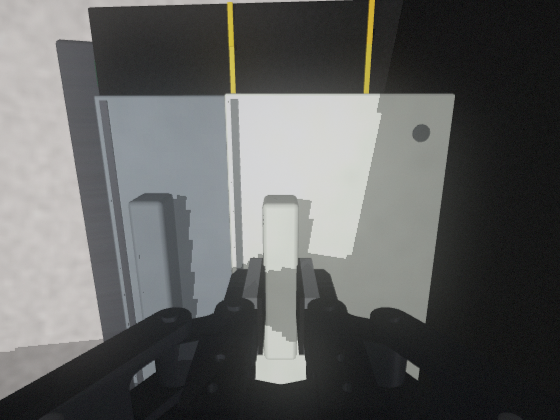

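Request:
{"fn": "step_arm", "kwargs": {"deltas": [[0, 0, 0, 0.0003, 0.001, 0, 0.0], [0, 0, 0, 0, 0.0, 0, 0.0]]}}

```text
clock: 12.38
tool_pos: [0.4908, 0.1868, 0.0835]
eef_rot: [-1.509, -0.464, -0.209]
contact_force: [-13.7, -5.1, 17.8]
finger_gap: 0.0123
```

```bash
python3 - <<'E'
from h import *
P,M=target(.0828,.0164);togo(P,M);shot("w8")
m=np.load("w8.npy",allow_pickle=True).item()
im=cv2.imread("pics/w8.png");yel=(im[...,2]>120)&(im[...,1]>100)&(im[...,0]<90)
pts=[(215+np.nonzero(yel[r,215:250])[0].mean(),r) for r in range(3,90) if yel[r,215:250].any()]
b=brd(m,pts,0);print(np.polyfit(b[:,1],b[:,0],1))
cv2.imwrite("pics/z8.png",cv2.resize(im[80:120,90:460],None,fx=2,fy=4,interpolation=cv2.INTER_CUBIC))
print(brd(m,[[226,94]],.0132),brd(m,[[454,94.5]],.005),brd(m,[[96,97]],.0132))
E
```

```text
t 12.38 pos [0.4908 0.1868 0.0835] F [-13.7  -5.1  17.8] gap 0.0123
 turn(6deg) [ 0.039  0.012 -0.008]  shift tool [ 0.0005  0.0008 -0.0001]  world [ 0.0008  0.     -0.0005]
[-0.00972722  0.06074387]
[[0.06001133 0.07586573 0.0132    ]] [[0.14948824 0.07574624 0.005     ]] [[0.00599162 0.07484668 0.0132    ]]
```

View pics/z8.png

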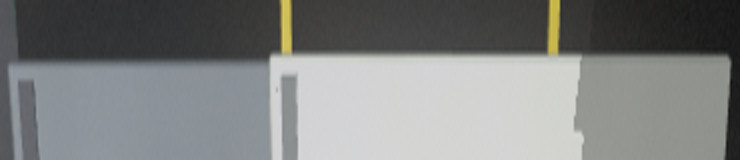

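Request:
{"fn": "step_arm", "kwargs": {"deltas": [[0, 0, 0, 0, -0.0008, 0, 0.0], [0, 0, 0, 0, 0, 0, 0.02], [0, 0, 0, 0, 0, 0, 0.03], [0, 0, 0, 0, 0, 0, 0.032], [0, 0, 0, 0, -0.005, 0, 0.032], [0, 0, 0, 0, -0.02, 0, 0.032], [0, 0, 0, 0, -0.03, 0, 0.032], [0, 0, 0, 0, -0.04, 0, 0.04], [0, 0, 0, 0, 0, 0, 0.04]]}}

```text
clock: 13.55
tool_pos: [0.4562, 0.1789, 0.1676]
eef_rot: [-1.51, -0.465, -0.218]
contact_force: [1.0, 1.3, -0.4]
finger_gap: 0.0401
```

```bash
python3 - <<'E'
from h import *
P,M=target(.0828,.0164);togo(P,M);print(sensors.read_state()["q"].round(2));shot("w9")
E
```

```text
t 13.55 pos [0.4562 0.1789 0.1676] F [ 1.   1.3 -0.4] gap 0.0401
 turn(6deg) [ 0.063 -0.036  0.047]  shift tool [-0.0031  0.092   0.0026]  world [ 0.0354  0.008  -0.0846]
[ 0.67  0.01 -1.18  2.13  0.28  0.61 -0.54]
```

View pics/w9.png

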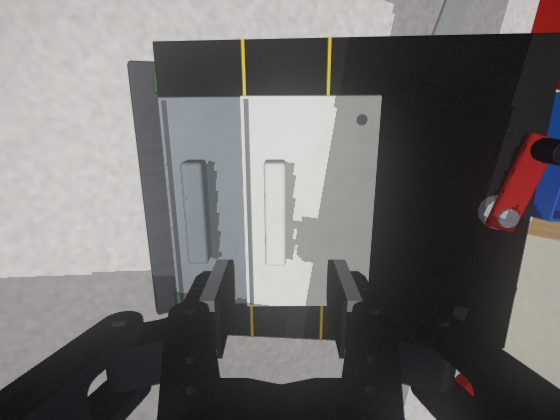

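White lies in place with its lower edge at the lower line in both margins (242,96 and 248,305). I'll check that numerically, then go for blue.

```bash
python3 - <<'E'
from h import *
m=np.load("w9.npy",allow_pickle=True).item()
print(brd(m,[[242,96],[248,305]],.0132).round(4).tolist(),brd(m,[[380.5,96],[370.5,306]],.005).round(4).tolist())
im=cv2.imread("pics/w9.png");yel=(im[...,2]>110)&(im[...,1]>90)&(im[...,0]<90)
for r0,r1 in((42,90),(312,336)):
  for lo,hi in ((236,262),(312,340)):
    pts=[(lo+np.nonzero(yel[r,lo:hi])[0].mean(),r) for r in range(r0,r1) if yel[r,lo:hi].any()]
    b=brd(m,pts,0);print(b.mean(0).round(4))
A=R.from_rotvec(sensors.read_state()["eef_rot"]).as_matrix()
W=R.from_euler('z',-0.9,degrees=True).as_matrix()@np.array([[1,0,0],[0,0,1],[0,-1,0]])
togo(np.array([.4293,-.2165,.17]),W)
E
```

```text
[[0.0611, 0.0757, 0.0132], [0.0604, -0.0742, 0.0132]] [[0.1489, 0.0753, 0.005], [0.1526, -0.0757, 0.005]]
[0.0598 0.095  0.    ]
[ 0.1156  0.0943 -0.    ]
[ 0.0602 -0.099  -0.    ]
[ 0.1158 -0.0961  0.    ]
t 13.6 pos [0.4556 0.1784 0.1661] F [ 0.7 -0.3 -0.7] gap 0.0398
 turn(6deg) [-0.324  1.664  4.147]  shift tool [-0.0798 -0.0395 -0.3856]  world [-0.0263 -0.3949  0.0039]
```

Request:
{"fn": "step_arm", "kwargs": {"deltas": [[0, 0, 0, -0.01, -0.005, -0.048, 0.04], [0, 0, 0, -0.01, -0.005, -0.048, 0.04], [0, 0, 0, -0.01, -0.005, -0.048, 0.04], [0, 0, 0, -0.01, -0.005, -0.048, 0.04], [0, 0, 0, -0.01, -0.005, -0.048, 0.04], [0, 0, 0, -0.01, -0.005, -0.048, 0.04], [0, 0, 0, -0.01, -0.005, -0.048, 0.04], [0, 0, 0, -0.01, -0.005, -0.048, 0.04]]}}

```text
clock: 14.6
tool_pos: [0.4276, -0.192, 0.1652]
eef_rot: [-1.509, -0.452, -0.197]
contact_force: [1.1, 0.5, 1.2]
finger_gap: 0.0398
```

Request:
{"fn": "step_arm", "kwargs": {"deltas": [[0, 0, 0.83, 0, 0, 0, 0.04], [0, 0, 0.83, 0, 0, 0, 0.04], [0, 0, 0.83, 0, 0, 0, 0.04], [0, 0, 0.83, 0, 0, 0, 0.04], [0, 0, 0.83, 0, 0, 0, 0.04], [0, 0.85, 0, 0, 0, 0, 0.04], [0, 0.85, 0, 0, 0, 0, 0.04], [0, 0, 0, 0, 0, 0, 0.04], [0, 0, 0, 0, 0, 0, 0.04]]}}

```text
clock: 15.72
tool_pos: [0.4284, -0.1911, 0.1664]
eef_rot: [-1.576, 0.022, 0.002]
contact_force: [0.6, 0.0, 0.0]
finger_gap: 0.0403
```

```bash
python3 - <<'E'
from h import *
W=R.from_euler('z',-0.9,degrees=True).as_matrix()@np.array([[1,0,0],[0,0,1],[0,-1,0]])
togo(np.array([.4293,-.2165,.0115]),W);print(sensors.read_state()["q"].round(2));shot("w10")
E
```

```text
t 15.72 pos [ 0.4284 -0.1911  0.1664] F [0.6 0.  0. ] gap 0.0403
 turn(6deg) [ 0.053  0.034 -0.145]  shift tool [ 0.0035  0.155  -0.0246]  world [ 0.0009 -0.0254 -0.1549]
[ 0.69  0.23 -0.37  1.8   0.1   1.14  0.27]
```

View pics/w10.png

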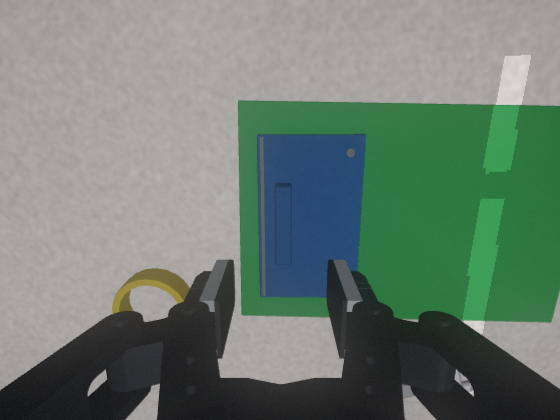

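```bash
python3 - <<'E'
from h import *
m=np.load("w10.npy",allow_pickle=True).item()
w=ray(m,[[257.5,135],[366,135],[359.5,297],[261,296]],.0065)
c=w.mean(0);u=(w[1]+w[2]-w[0]-w[3])[:2]/2;v=(w[0]+w[1]-w[2]-w[3])[:2]/2
print(c,np.linalg.norm(u),np.linalg.norm(v),np.degrees([np.arctan2(u[1],u[0]),np.arctan2(-v[0],v[1])]))
rib=c[:2]-u/np.linalg.norm(u)*.023;print("rib",rib)
print("tape",ray(m,[[190,290]],.02))
W=R.from_euler('z',-0.8,degrees=True).as_matrix()@np.array([[1,0,0],[0,0,1],[0,-1,0]])
togo(np.array([*rib,.0115]),W)
E
```

```text
[ 0.45233839 -0.21687595  0.0065    ] 0.09112678002199062 0.14914719270590235 [-0.8046964   0.12851534]
rib [ 0.42934066 -0.21655294]
tape [[ 0.34339338 -0.27677092  0.02      ]]
t 15.78 pos [ 0.4285 -0.1912  0.1667] F [-0.4  0.3 -0.2] gap 0.0397
 turn(6deg) [ 0.053  0.012 -0.138]  shift tool [ 0.0034  0.1553 -0.0245]  world [ 0.0008 -0.0254 -0.1552]
```

Request:
{"fn": "step_arm", "kwargs": {"deltas": [[0.05, 0.01, -0.14, 0, 0, 0, 0.04], [0, 0, 0, 0.0008, 0.03, -0.0125, 0.04], [0, 0, 0, 0, 0.03, -0.0125, 0.04], [0, 0, 0, 0, 0.03, 0, 0.04], [0, 0, 0, 0, 0.03, 0, 0.04], [0, 0, 0, 0, 0.02, 0, 0.04], [0, 0, 0, 0, 0.01, 0, 0.04], [0, 0, 0, 0, 0.005, 0, 0.04], [0, 0, 0, 0, 0, 0, 0.04]]}}

```text
clock: 16.9
tool_pos: [0.4299, -0.2166, 0.013]
eef_rot: [-1.572, 0.01, -0.014]
contact_force: [-0.1, 0.2, -0.3]
finger_gap: 0.0398
```

Request:
{"fn": "step_arm", "kwargs": {"deltas": [[0, 0, 0, 0, 0, 0, 0.0], [0, 0, 0, 0, 0, 0, 0.0], [0, 0, 0, 0, 0, 0, 0.0], [0, 0, 0, 0, 0, 0, 0.0], [0, 0, 0, 0, 0, 0, 0.0]], "force": 50}}

```text
clock: 17.52
tool_pos: [0.43, -0.2167, 0.0135]
eef_rot: [-1.572, 0.01, -0.014]
contact_force: [-0.9, -0.1, 5.2]
finger_gap: 0.0126
```

```bash
python3 - <<'E'
from h import *
W=R.from_euler('z',-0.8,degrees=True).as_matrix()@np.array([[1,0,0],[0,0,1],[0,-1,0]])
togo(np.array([.4293,-.2165,.0115]),W);print(sensors.read_state()["q"].round(2));shot("w11")
E
```

```text
t 17.52 pos [ 0.43   -0.2167  0.0135] F [-0.9 -0.1  5.2] gap 0.0126
 turn(6deg) [ 0.012 -0.013  0.029]  shift tool [-0.0007  0.002   0.0002]  world [-0.0007  0.0002 -0.002 ]
[ 0.69  0.44 -0.32  1.95  0.19  0.77  0.24]
```

View pics/w11.png

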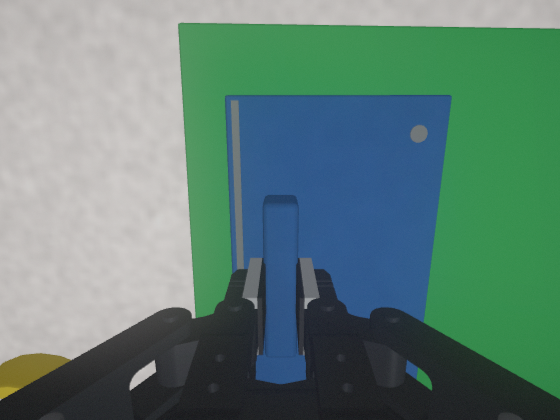

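Request:
{"fn": "step_arm", "kwargs": {"deltas": [[0, 0, 0, 0, -0.005, 0, 0.0], [0, 0, 0, 0, -0.01, 0, 0.0], [0, 0, 0, 0, -0.03, 0, 0.0], [0, 0, 0, 0, -0.05, 0, 0.0], [0, 0, 0, 0, -0.05, 0, 0.0], [0, 0, 0, 0, -0.05, 0, 0.0], [0, -0.85, 0, 0, -0.05, 0, 0.0], [0, -0.86, 0, 0, -0.02, 0, 0.0], [0, 0, 0, 0, 0, 0, 0.0]]}}

```text
clock: 18.7
tool_pos: [0.43, -0.2165, 0.2796]
eef_rot: [-1.57, -0.133, 0.124]
contact_force: [0.7, -0.4, -2.1]
finger_gap: 0.0124
```

Request:
{"fn": "step_arm", "kwargs": {"deltas": [[0, 0, -0.83, 0, 0, 0, 0.0], [0, 0, -0.83, 0, 0, 0, 0.0], [0, 0, -0.83, 0, 0, 0, 0.0], [0, 0, -0.83, 0, 0, 0, 0.0], [0, 0, -0.81, 0, 0, 0, 0.0], [0, 0, 0, 0, 0, 0, 0.0]]}}

```text
clock: 19.45
tool_pos: [0.4262, -0.2162, 0.275]
eef_rot: [-1.504, -0.456, -0.213]
contact_force: [0.6, -0.8, -1.7]
finger_gap: 0.0121
```

```bash
python3 - <<'E'
from h import *
P,M=target(.138,.01815);togo(P+.05*-M[:,1],M);print(sensors.read_state()["q"].round(2))
E
```

```text
t 19.45 pos [ 0.4262 -0.2162  0.275 ] F [ 0.6 -0.8 -1.7] gap 0.0121
 turn(6deg) [-0.004 -0.069 -0.027]  shift tool [0.0909 0.1724 0.3874]  world [ 0.0911  0.4073 -0.1175]
[ 0.97 -0.07 -0.28  1.92 -0.4   1.03  1.01]
```

Request:
{"fn": "step_arm", "kwargs": {"deltas": [[0, 0, 0, 0.0114, 0.015, 0.0484, 0.0], [0, 0, 0, 0.0114, 0.015, 0.0484, 0.0], [0, 0, 0, 0.0114, 0.015, 0.0484, 0.0], [0, 0, 0, 0.0114, 0.015, 0.0484, 0.0], [0, -0.06, 0, 0.0114, 0.015, 0.0484, 0.0], [0, 0, 0, 0.0114, 0.015, 0.0484, 0.0]]}}

```text
clock: 20.2
tool_pos: [0.4797, 0.0894, 0.2241]
eef_rot: [-1.506, -0.469, -0.207]
contact_force: [1.1, -1.2, -2.3]
finger_gap: 0.0124
```

```bash
python3 - <<'E'
from h import *
P,M=target(.138,.01815);togo(P+.05*-M[:,1],M);print(sensors.read_state()["q"].round(2))
E
```

```text
t 20.2 pos [0.4797 0.0894 0.2241] F [ 1.1 -1.2 -2.3] gap 0.0124
 turn(6deg) [0.006 0.053 0.01 ]  shift tool [0.0213 0.083  0.0941]  world [ 0.0375  0.1018 -0.0666]
[ 0.77 -0.13 -0.91  2.06 -0.16  0.74  0.11]
```

Request:
{"fn": "step_arm", "kwargs": {"deltas": [[0, 0.05, 0, 0.0107, 0.01, 0.045, 0.0], [0, 0, 0, 0.0107, 0.02, 0.045, 0.0], [0, 0, 0, 0, 0.02, 0, 0.0], [0, 0, 0, 0, 0.02, 0, 0.0], [0, 0, 0, 0, 0.013, 0, 0.0], [0, 0, 0, 0, 0, 0, 0.0], [0, 0, 0, 0, 0, 0, 0.0]]}}

```text
clock: 21.08
tool_pos: [0.5122, 0.1654, 0.1598]
eef_rot: [-1.513, -0.457, -0.201]
contact_force: [0.1, -0.4, -0.8]
finger_gap: 0.0123
```

```bash
python3 - <<'E'
from h import *
P,M=target(.138,.01815);togo(P+.02*-M[:,1],M);print(sensors.read_state()["q"].round(2))
E
```

```text
t 21.07 pos [0.5122 0.1654 0.1598] F [ 0.1 -0.4 -0.8] gap 0.0123
 turn(6deg) [ 0.053  0.019 -0.104]  shift tool [0.0078 0.0357 0.0247]  world [ 0.0174  0.0278 -0.0295]
[ 0.57  0.22 -1.1   2.03  0.54  0.67 -0.69]
```

Request:
{"fn": "step_arm", "kwargs": {"deltas": [[0.05, 0.02, -0.1, 0.004, 0.005, 0.012, 0.0], [0, 0, 0, 0.0038, 0.005, 0.0125, 0.0], [0, 0, 0, 0, 0.01, 0, 0.0], [0, 0, 0, 0, 0.01, 0, 0.0], [0, 0, 0, 0, 0.004, 0, 0.0], [0, 0, 0, 0, 0, 0, 0.0], [0, 0, 0, 0, 0, 0, 0.0]]}}

```text
clock: 21.95
tool_pos: [0.5293, 0.1921, 0.1318]
eef_rot: [-1.506, -0.463, -0.21]
contact_force: [0.6, -1.1, -1.6]
finger_gap: 0.0122
```

```bash
python3 - <<'E'
from h import *
P,M=target(.138,.01815);togo(P,M);print(sensors.read_state()["q"].round(2));shot("w12")
E
```

```text
t 21.95 pos [0.5293 0.1921 0.1318] F [ 0.6 -1.1 -1.6] gap 0.0122
 turn(6deg) [ 0.013 -0.003 -0.004]  shift tool [-0.0002  0.0217  0.001 ]  world [ 0.0086  0.0024 -0.0198]
[ 0.39  0.31 -0.99  2.02  0.72  0.64 -0.88]
```

View pics/w12.png

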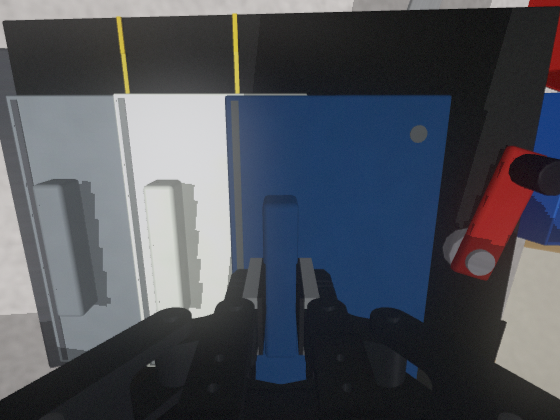

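Blue is aligned parallel and the keeper (450–555, 150–280) is clear of it. Lowering.

Request:
{"fn": "step_arm", "kwargs": {"deltas": [[0, 0, 0, -0.0002, 0.006, 0.001, 0.0], [0, 0, 0, 0, 0.006, 0, 0.0], [0, 0, 0, 0, 0.005, 0, 0.0], [0, 0, 0, 0, 0.003, 0, 0.0], [0, 0, 0, 0, 0, 0, 0.0]]}}

```text
clock: 22.62
tool_pos: [0.537, 0.1945, 0.113]
eef_rot: [-1.506, -0.463, -0.209]
contact_force: [-0.6, -0.6, -1.4]
finger_gap: 0.0122
```

Request:
{"fn": "step_arm", "kwargs": {"deltas": [[0, 0, 0, 0, 0.001, 0, 0.0], [0, 0, 0, 0, 0.001, 0, 0.0], [0, 0, 0, 0, 0, 0, 0.0]]}}

```text
clock: 23.0
tool_pos: [0.5373, 0.1946, 0.1128]
eef_rot: [-1.509, -0.464, -0.21]
contact_force: [-12.0, -4.6, 14.9]
finger_gap: 0.012
```

```bash
python3 - <<'E'
from h import *
P,M=target(.138,.01815);togo(P,M);shot("w13")
m=np.load("w13.npy",allow_pickle=True).item()
im=cv2.imread("pics/w13.png");yel=(im[...,2]>110)&(im[...,1]>90)&(im[...,0]<90)
for lo,hi in((100,135),(215,250)):
  pts=[(lo+np.nonzero(yel[r,lo:hi])[0].mean(),r) for r in range(15,90) if yel[r,lo:hi].any()]
  b=brd(m,pts,0);print(b.mean(0).round(4))
cv2.imwrite("pics/z13.png",cv2.resize(im[80:120,0:460],None,fx=1.7,fy=4,interpolation=cv2.INTER_CUBIC))
print(brd(m,[[226,96]],.0132),brd(m,[[450.5,96.5]],.005))
E
```

```text
t 23.0 pos [0.5373 0.1946 0.1128] F [-12.   -4.6  14.9] gap 0.012
 turn(6deg) [ 0.036  0.009 -0.004]  shift tool [ 0.0002  0.0009 -0.0001]  world [ 0.0006 -0.     -0.0007]
[0.0588 0.0937 0.    ]
[ 0.1148  0.0931 -0.    ]
[[0.11507427 0.07515424 0.0132    ]] [[0.2044455  0.07499983 0.005     ]]
```

View pics/w13.png

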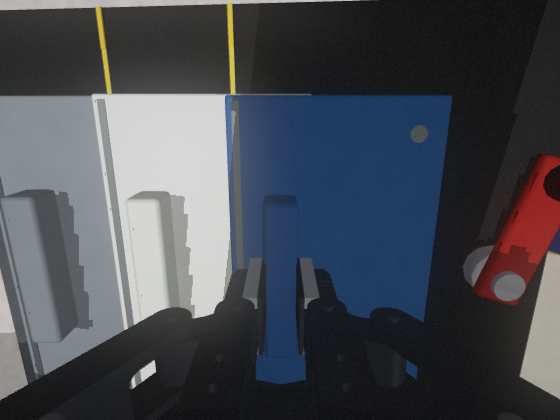

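The blue edge is at 115.1 and its head at 204.4, pressed home with about 20 N. Releasing.

Request:
{"fn": "step_arm", "kwargs": {"deltas": [[0, 0, 0, 0, -0.0008, 0, 0.0], [0, 0, 0, 0, 0, 0, 0.02], [0, 0, 0, 0, 0, 0, 0.03], [0, 0, 0, 0, 0, 0, 0.032], [0, 0, 0, 0, -0.005, 0, 0.032], [0, 0, 0, 0, -0.02, 0, 0.032], [0, 0, 0, 0, -0.03, 0, 0.032], [0, 0, 0, 0, -0.04, 0, 0.032], [0, 0, 0, 0, -0.01, 0, 0.032], [0, 0, 0, 0, 0, 0, 0.032]]}}

```text
clock: 24.3
tool_pos: [0.4947, 0.1873, 0.2087]
eef_rot: [-1.507, -0.465, -0.212]
contact_force: [-0.6, -0.2, 0.6]
finger_gap: 0.0319
```

```bash
python3 - <<'E'
from h import *
P,M=target(.138,.01815);togo(P,M);print(sensors.read_state()["q"].round(2));shot("w14");shot("s14","scene")
im=cv2.imread("pics/s14.png");cv2.imwrite("pics/zs14.png",cv2.resize(im[130:240,240:380],None,fx=4,fy=4,interpolation=cv2.INTER_CUBIC))
E
```

```text
t 24.3 pos [0.4947 0.1873 0.2087] F [-0.6 -0.2  0.6] gap 0.0319
 turn(6deg) [ 0.029 -0.002  0.017]  shift tool [-0.001   0.1061  0.0004]  world [ 0.0432  0.0073 -0.0967]
[ 0.66  0.09 -1.19  1.99  0.35  0.74 -0.56]
```

View pics/w14.png

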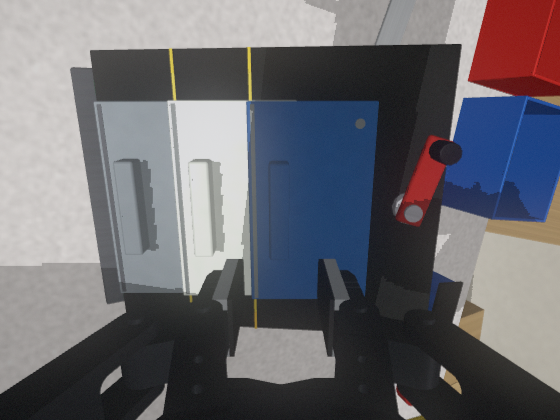

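View pics/zs14.png

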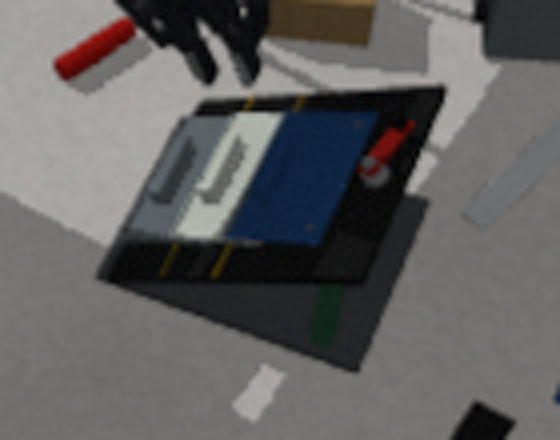

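```bash
python3 - <<'E'
from h import *
m=np.load("w14.npy",allow_pickle=True).item()
im=cv2.imread("pics/w14.png");cv2.imwrite("pics/z14.png",cv2.resize(im[85:310,85:385],None,fx=2.6,fy=2.6,interpolation=cv2.INTER_CUBIC))
yel=(im[...,2]>110)&(im[...,1]>90)&(im[...,0]<90)
for r0,r1 in((55,95),(300,325)):
 for lo,hi in((160,200),(240,265)):
  pts=[(lo+np.nonzero(yel[r,lo:hi])[0].mean(),r) for r in range(r0,r1) if yel[r,lo:hi].any()]
  if pts: print(brd(m,pts,0).mean(0).round(4))
print("white",brd(m,[[169,101]],.0132),"blue",brd(m,[[247,102]],.0132),brd(m,[[378,102],[368,299]],.005))
print("post",brd(m,[[450,153]],.039),"piv",brd(m,[[413,214]],.022))
P=brd(m,[[450,153]],.039)[0]-[.23,0,.039];print("keeper",np.arctan2(-P[0],P[1]),np.hypot(P[0],P[1]))
E
```

```text
[0.0591 0.094  0.    ]
[0.1149 0.0932 0.    ]
[ 0.0595 -0.0876  0.    ]
[ 0.1153 -0.0958  0.    ]
white [[0.0605301  0.07539935 0.0132    ]] blue [[0.11533097 0.07460958 0.0132    ]] [[ 0.20437232  0.07454984  0.005     ]
 [ 0.20768893 -0.07589782  0.005     ]]
post [[0.24368844 0.0443298  0.039     ]] piv [[0.23065226 0.00049086 0.022     ]]
keeper -0.29949806292246645 0.046395087248191164
```

View pics/z14.png

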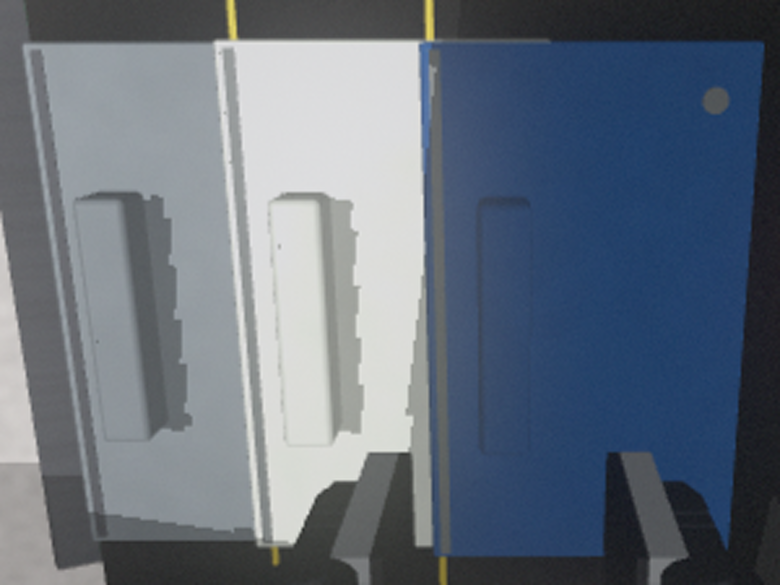

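```bash
python3 - <<'E'
from h import *
P,M=target(.2435,.023+.06,.0435,tilt=0);togo(P,M);print(P)
E
```

```text
t 24.4 pos [0.4941 0.187  0.2072] F [-0.1  0.5 -0.4] gap 0.0319
 turn(6deg) [ 0.02  -0.001 -0.88 ]  shift tool [0.0997 0.0306 0.0439]  world [0.0948 0.0602 0.0138]
[0.58888387 0.2471803  0.22098425]
```

Request:
{"fn": "step_arm", "kwargs": {"deltas": [[0, 0, 0, 0.025, 0, 0.011, 0.04], [0, 0, 0, 0.025, 0, 0.011, 0.04], [0, 0, 0, 0.025, 0, 0.011, 0.04], [0, 0, 0, 0.025, 0, 0.011, 0.04], [0, 0, -0.88, 0, 0.01, 0, 0.04], [0, 0, 0, 0, 0.02, 0, 0.04], [0, 0, 0, 0, 0, 0, 0.04], [0, 0, 0, 0, 0, 0, 0.04]]}}

```text
clock: 25.4
tool_pos: [0.5906, 0.2485, 0.2228]
eef_rot: [-1.485, -0.533, -0.281]
contact_force: [-0.4, 1.1, 0.1]
finger_gap: 0.04
```

```bash
python3 - <<'E'
from h import *
P,M=target(.2435,.023,.0435,tilt=0);togo(P,M);print(sensors.read_state()["q"].round(2));shot("w15")
E
```

```text
t 25.4 pos [0.5906 0.2485 0.2228] F [-0.4  1.1  0.1] gap 0.04
 turn(6deg) [ 0.004  0.    -0.001]  shift tool [-0.0026  0.0606 -0.001 ]  world [ 0.0279  0.0036 -0.0538]
[ 0.31  0.33 -1.03  1.8   0.74  0.8  -0.89]
```

View pics/w15.png

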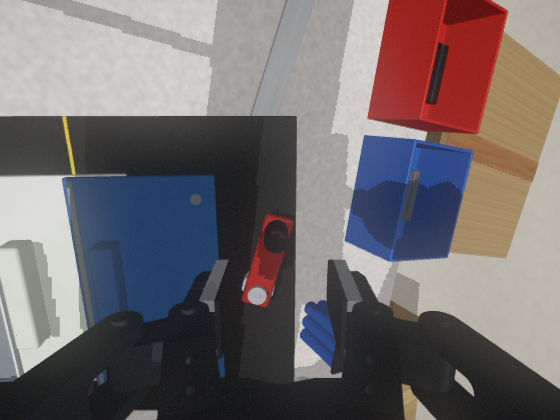

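The post top is at (275,237), with the pivot cap at (258,296). I'll refine the post position from this view.

```bash
python3 - <<'E'
from h import *
m=np.load("w15.npy",allow_pickle=True).item()
im=cv2.imread("pics/w15.png");cv2.imwrite("pics/z15.png",cv2.resize(im[200:320,220:320],None,fx=5,fy=5,interpolation=cv2.INTER_CUBIC))
b=brd(m,[[276,236]],.039)[0];print(b, brd(m,[[258,296]],.022))
print(np.arctan2(-(b[0]-.23),b[1]),np.hypot(b[0]-.23,b[1]))
E
```

```text
[0.24329814 0.04701045 0.039     ] [[0.23145544 0.00040428 0.022     ]]
-0.275673848106772 0.048855122797068086
```

View pics/z15.png

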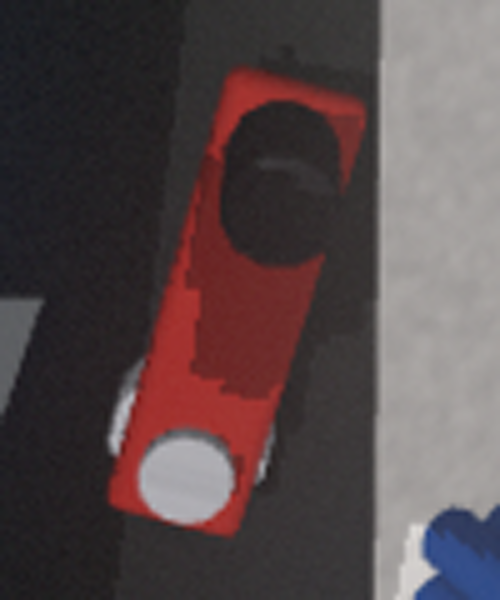

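Request:
{"fn": "step_arm", "kwargs": {"deltas": [[0, 0, 0, -0.0026, 0.02, -0.001, 0.04], [0, 0, 0, 0, 0.02, 0, 0.04], [0, 0, 0, 0, 0.013, 0, 0.04], [0, 0, 0, 0, 0.007, 0, 0.04], [0, 0, 0, 0, 0, 0, 0.04]]}}

```text
clock: 26.08
tool_pos: [0.6182, 0.2516, 0.1697]
eef_rot: [-1.486, -0.533, -0.282]
contact_force: [0.5, 0.4, 0.4]
finger_gap: 0.0398
```

Request:
{"fn": "step_arm", "kwargs": {"deltas": [[0, 0, 0, 0, 0, 0, 0.01], [0, 0, 0, 0, 0, 0, 0.01], [0, 0, 0, 0, 0, 0, 0.01], [0, 0, 0, 0, 0, 0, 0.01]], "force": 25}}

```text
clock: 26.58
tool_pos: [0.6183, 0.2519, 0.1706]
eef_rot: [-1.486, -0.534, -0.282]
contact_force: [-2.5, -0.6, 4.3]
finger_gap: 0.0128
```

```bash
python3 - <<'E'
from h import *
P,M=target(.2435,.023,.0435,tilt=0);togo(P,M);print(sensors.read_state()["q"].round(2));shot("w16")
p=np.load("board.npy");s=sensors.read_state();print("tcp board",((s["tool_pos"]-p[:3])@boardR(p[3])).round(4))
E
```

```text
t 26.57 pos [0.6183 0.2519 0.1706] F [-2.5 -0.6  4.3] gap 0.0128
 turn(6deg) [0.011 0.003 0.016]  shift tool [-0.0006  0.0014  0.0001]  world [ 0.0002  0.0002 -0.0015]
[ 0.21  0.44 -0.93  1.81  0.89  0.74 -1.  ]
tcp board [0.244  0.0433 0.0244]
```

View pics/w16.png

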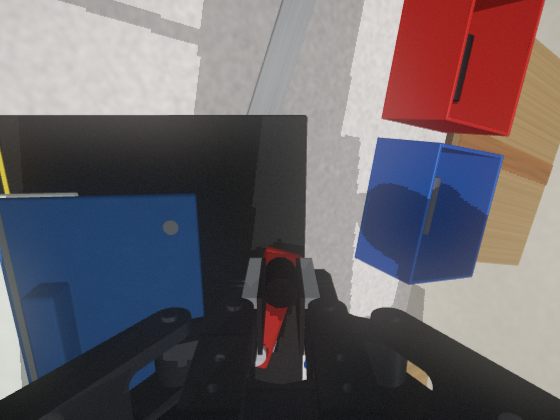

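Request:
{"fn": "step_arm", "kwargs": {"deltas": [[0, 0, 0, -0.007, -0.001, 0.0017, 0.01], [0, 0, 0, -0.0067, 0, 0.0005, 0.01], [0, 0, 0, -0.0067, 0, -0.0005, 0.01], [0, 0, 0, -0.0066, 0, -0.0015, 0.01], [0, 0, 0, 0, 0, 0, 0.01]]}}

```text
clock: 27.25
tool_pos: [0.5941, 0.2512, 0.1571]
eef_rot: [-1.48, -0.537, -0.279]
contact_force: [3.8, 4.0, -3.3]
finger_gap: 0.0127
```

```bash
cat >> h.py <<'E'
def kst():
    p=np.load("board.npy");s=sensors.read_state();b=(s["tool_pos"]-p[:3])@boardR(p[3])
    print("t",s["clock"],"tcp board",b.round(4),"th",np.arctan2(.23-b[0],b[1]).round(3),"r",np.hypot(b[0]-.23,b[1]).round(4),"F board",(s["contact_force"]@boardR(p[3])).round(1),"gap",s["finger_gap"].round(4),s["q"].round(2))
E
python3 -c "
from h import *
kst()"
```

```text
Traceback (most recent call last):
  File "h.py", line 38, in kst
    print("t",s["clock"],"tcp board",b.round(4),"th",np.arctan2(.23-b[0],b[1]).round(3),"r",np.hypot(b[0]-.23,b[1]).round(4),"F board",(s["contact_force"]@boardR(p[3])).round(1),"gap",s["finger_gap"].round(4),s["q"].round(2))
                                                                                                                                                                                        ^^^^^^^^^^^^^^^^^^^^^
AttributeError: 'float' object has no attribute 'round'
```

```bash
sed -i 's/s\["finger_gap"\].round(4)/round(s["finger_gap"],4)/' h.py; python3 -c "
from h import *
kst()"
```

```text
t 27.25 tcp board [0.2166 0.0466 0.0248] th 0.28 r 0.0485 F board [ 2.2  3.3 -5.1] gap 0.0127 [ 0.21  0.4  -0.92  1.88  0.9   0.69 -1.05]
```

Request:
{"fn": "step_arm", "kwargs": {"deltas": [[0, 0, 0, -0.0063, 0, -0.0025, 0.01], [0, 0, 0, -0.0059, 0, -0.0034, 0.01], [0, 0, 0, -0.0053, 0, -0.0042, 0.01], [0, 0, 0, -0.0045, 0, -0.005, 0.01], [0, 0, 0, 0, 0, 0, 0.01]]}}

```text
clock: 27.88
tool_pos: [0.5769, 0.2309, 0.1456]
eef_rot: [-1.485, -0.533, -0.28]
contact_force: [-2.4, 2.3, 1.0]
finger_gap: 0.0125
```

```bash
python3 -c "
from h import *
kst()"
```

```text
t 27.875 tcp board [0.1933 0.0294 0.0249] th 0.895 r 0.0471 F board [-1.2  2.7  1.9] gap 0.0125 [ 0.25  0.37 -0.93  1.95  0.9   0.64 -1.06]
```

Request:
{"fn": "step_arm", "kwargs": {"deltas": [[0, 0, 0, -0.0037, 0, -0.006, 0.01], [0, 0, 0, -0.0027, 0, -0.0065, 0.01], [0, 0, 0, -0.0017, 0, -0.0065, 0.01], [0, 0, 0, -0.0003, 0, -0.005, 0.01], [0, 0, 0, 0, 0, -0.0055, 0.01], [0, 0, 0, 0, 0, 0, 0.01]]}}

```text
clock: 28.62
tool_pos: [0.5766, 0.1973, 0.142]
eef_rot: [-1.489, -0.531, -0.284]
contact_force: [0.7, 1.2, 1.9]
finger_gap: 0.013
```

```bash
python3 -c "
from h import *
kst();shot('w17')"
```

```text
t 28.625 tcp board [ 0.1864 -0.0036  0.0248] th 1.654 r 0.0437 F board [1.7 1.1 1.2] gap 0.013 [ 0.34  0.35 -0.94  1.99  0.87  0.59 -0.99]
```

View pics/w17.png

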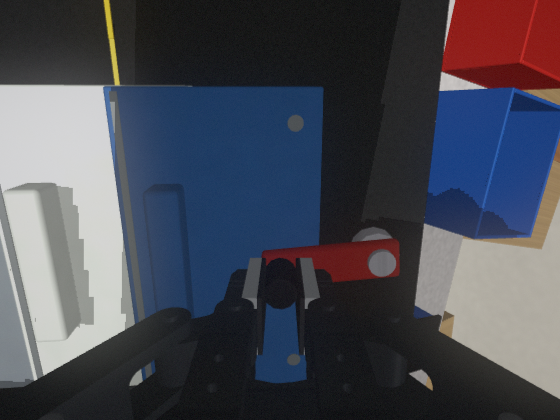

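The keeper's arm now runs from (385,262) to (265,268), straight down the slope over the blue blade's head. Letting go with a small opening and backing off along the normal.

Request:
{"fn": "step_arm", "kwargs": {"deltas": [[0, 0, 0, 0, 0, 0, 0.018], [0, 0, 0, 0, 0, 0, 0.022], [0, 0, 0, 0, 0, 0, 0.022], [0, 0, 0, 0, -0.01, 0, 0.022], [0, 0, 0, 0, -0.02, 0, 0.022], [0, 0, 0, 0, -0.03, 0, 0.022], [0, 0, 0, 0, -0.03, 0, 0.022], [0, 0, 0, 0, -0.03, 0, 0.022], [0, 0, 0, 0, 0, 0, 0.022]]}}

```text
clock: 29.8
tool_pos: [0.5174, 0.1901, 0.2484]
eef_rot: [-1.489, -0.538, -0.287]
contact_force: [0.6, -0.0, -0.5]
finger_gap: 0.0219
```

```bash
python3 -c "
from h import *
kst();shot('w18');shot('t18','top')
im=cv2.imread('pics/t18.png');cv2.imwrite('pics/zt18.png',im)"
```

```text
t 29.8 tcp board [ 0.188  -0.001   0.1467] th 1.594 r 0.042 F board [ 0.3 -0.1 -0.7] gap 0.0219 [ 0.76  0.   -1.23  1.96  0.25  0.69 -0.46]
```

View pics/w18.png

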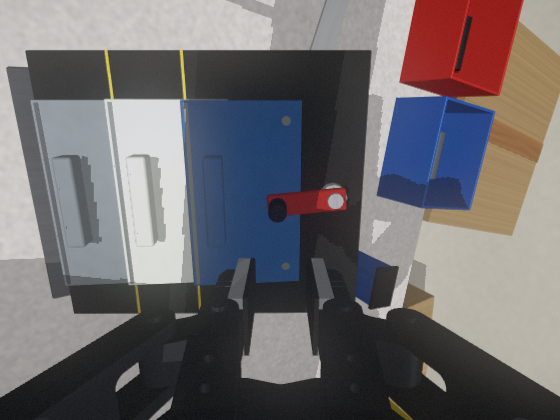

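View pics/zt18.png

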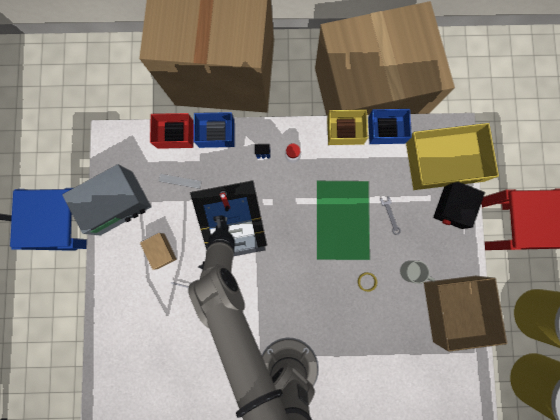

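```bash
python3 - <<'E'
from h import *
m=np.load("w18.npy",allow_pickle=True).item()
print("post top",brd(m,[[278,211]],.039),"cap",brd(m,[[335.5,201]],.022))
print("white lo",brd(m,[[107,100],[130.5,285]],.0132).round(4).tolist(),"blue lo",brd(m,[[182,100],[194,284]],.0132).round(4).tolist(),"blue hd",brd(m,[[301,101],[299.5,282]],.005).round(4).tolist())
im=cv2.imread("pics/w18.png");cv2.imwrite("pics/z18.png",cv2.resize(im[90:300,25:385],None,fx=2.2,fy=2.2,interpolation=cv2.INTER_CUBIC))
b=brd(m,[[278,211]],.039)[0];print(np.arctan2(.23-b[0],b[1]))
shot("s19","scene");im=cv2.imread('pics/s19.png');cv2.imwrite('pics/zs19.png',cv2.resize(im[90:240,220:420],None,fx=3.8,fy=3.8,interpolation=cv2.INTER_CUBIC))
E
```

```text
post top [[ 0.18652502 -0.00234332  0.039     ]] cap [[0.23085249 0.00073142 0.022     ]]
white lo [[0.0613, 0.0751, 0.0132], [0.0608, -0.0751, 0.0132]] blue lo [[0.1162, 0.0751, 0.0132], [0.1149, -0.0743, 0.0132]] blue hd [[0.2041, 0.0746, 0.005], [0.2053, -0.0769, 0.005]]
1.6246446561944836
```

View pics/z18.png

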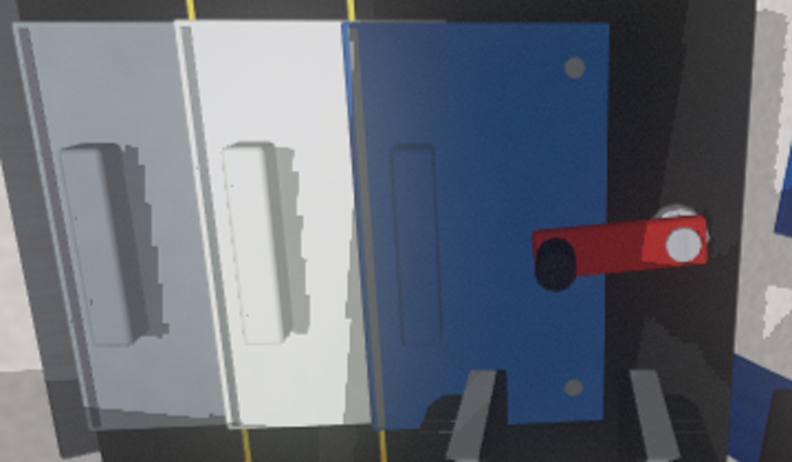

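View pics/zs19.png

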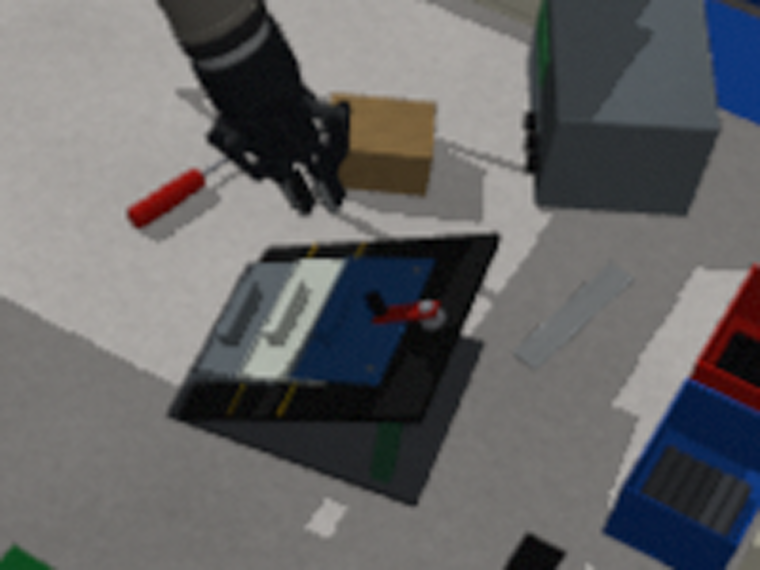

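Both blades sit on their lines and the keeper is at about 1.62 rad. The gripper is clear and the bystanders haven't moved, so I'm handing in.

```bash
python3 -c "
from bench import sensors,finish_job
s=sensors.read_state();print(s['clock'],s['contact_force'])
print(finish_job())"
```

```text
29.95 [ 0.08329189  0.05136551 -0.78219122]
the job is handed in; nothing more can be done
None
```

I laid the white blade, then the blue one, over the grey course. I then turned the keeper down the slope by its post, let go, and handed in at 29.95 s of the 72 s allowed. The hand-in gave no verdict.

Last checks, in board coordinates:

| Item | Measured | Required |
|---|---|---|
| White lower edge | x 60.8–61.3 mm | 55–65 mm |
| Blue lower edge | x 114.9–116.2 mm | 110–120 mm |
| Centring across the board, both blades | within about 1 mm | within 10 mm |
| Blue squareness, from its lower edge | within about 0.5° | within 4° |
| Keeper angle | about 1.62 rad | 1.35 rad or more |

- **Flatness:** I did not measure the heights off the board directly. Both blades were pressed home with about 20 N until they seated, and both looked flat afterwards with ribs up.
- **Bystanders:** I judged these by eye only. None looked moved in the final scene and overhead pictures. The overhead view had the arm over the screwdriver, but the scene view showed it in place.
- **Robot:** the gripper was in free air, with a contact force of about 0.8 N, which is sensor noise.
- **Disagreements:** earlier views put the right-hand head corner of each blade about 3–4 mm farther up the slope than the left. The last view showed only about 1 mm on the blue blade, and I did not re-measure the white one's head. On the keeper arc, the tool position read up to 3.5 mm off the post's true radius. Both are within tolerance.

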